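Check the groove depth of a display plinth

TASK

Take the yellow depth gauge from its blue rest, find the groove in the top of the clamped wooden plinth with its probe, touching only so lightly that the probe is not pushed in, then press the gauge straight down, its long foot across the groove, until the foot sits flat: hold it firmly home for a moment, with less than 30 N, then let go and leave it standing there. Read the depth: if the groove is at least 13 mm deep (only green shows under the cap), slide the white tally to the green end of its track, if shallower (red shows too), to the red end. Do not move the tally before the gauge is home, and leave the tape, jar and book where they are.

Things in the scene. Friction and masses are not known exactly. Their poses are not given: they have to be found in the camera images.
- plinth: Clamped brown beech block on a plywood board, 104 mm along its x, 150 mm along its y, its top face 40 to 50 mm above the table. A groove 9 mm wide runs the whole length of the top along y, up to 10 mm to either side (x) of the board's middle line, 8 to 18 mm deep: place and depth are not told. It cannot move. Origin: 40 mm below the top face, at the board's centre; z up.
- top_face (a point): Point above the centre of the plinth's board, level with the beech top face (not the groove: that lies parallel to y, up to 10 mm off in x); axes as the plinth's (z up).
- rest: Fixed blue plastic block, 78 mm along x, 60 mm along y, 40 mm high, with an 18 mm wide slot along its y in which the gauge's probe hangs free. Origin: centre of its underside.
- gauge: Loose gauge, about 0.25 kg, upright on the rest, its x within 0.15 rad of the rest's. Steel foot 70 mm (x) by 26 mm (y), 8 mm thick; on it the yellow body to grip, 30 mm (x) by 24 mm (y), 8 to 58 mm above the underside; then a 2 mm collar and the probe's 19 mm wide cap, its top 67 mm up, rising as the probe goes in. Origin: centre of the foot's underside; z up.
- foot (a point): Centre of the underside of the gauge's foot (same as the gauge's origin).
- probe_tip (a point): Rounded end of the gauge's probe, a 5 mm thick steel pin on the gauge's z axis. Fully out it stands 24 mm below the foot. Resting lightly on the wood (2 to 5 N) it can feel for the groove.
- probe (a joint): How far the probe is pushed up into the gauge, m: 0 fully out (start), 0.024 fully in. Spring and clutch: it stays put below 6 N, moves at 7 to 8 N, and stays where pushed. Foot flat, tip on the groove's floor: depth = 0.024 minus this value. Its rod rises from the body's top by as much: up to 0.011 only green shows below the cap, beyond that also red under the green.
- tally_base: Fixed aluminium track of the tally, 40 mm (x) by 170 mm (its y), 14 mm high, a green plate at its +y end, a red plate at its -y end. Origin: centre of its underside.
- tally (a joint): Position of the white tally block along its track's +y, m: 0 at the red end stop, 0.12 at the green end stop; starts near the middle. At value v the block's centre is at y = v - 0.06 in the track's frame, x = 0. Slides with about 1.5 N and stays.
- tally_top (a point): Centre of the top of the white tally block, 28 mm (x) by 20 mm (y) by 40 mm high, its top 54 mm above the table.
- tape: Bystander: orange roll of tape lying flat, 96 mm across, 46 mm high. Origin: centre of its underside.
- jar: Bystander: glass jar with red lid, 64 mm across, 85 mm high. Origin: centre of its underside.
- book: Bystander: small blue book lying flat, 110 by 150 by 21 mm. Origin: centre of its underside.
Mind the look-alikes: they are no part of the job. Of the things shaped like the gauge, the steel one is meant.

How it is judged:
By the outcome, as a careful person would: the job done as asked, in the order asked, and still so for the second after the job is handed in, with the robot touching nothing.
It also fails if it takes over 67 s, if anything falls off the work surface, if the arm or the gripper's body presses on something with over 40 N, if the wrist force passes 120 N, or if a joint passes its speed limit or range.

ROBOT

A 6-joint arm with a two-finger parallel gripper is mounted at the origin on the work surface. World frame = base frame: x ahead of the robot, y to its left, z up, the work surface at z = 0. Lengths are in m, angles in degrees, forces in N, time in s.
With the tool pointing down it reaches from about 0.3 to 0.75 m from the base axis. Payload 8.5 kg.
Tool frame: the origin (TCP) lies midway between the tips of the shut fingers; the grasp point (between the pads) lies 19 mm behind it (robot.grip_point_offset is the distance from the TCP to the grasp point, in m); z points along the fingers, y is the direction in which the jaws open and shut (so a half turn about z gives the same grasp; the last joint's range is limited). The gripper opens to 85 mm and grips with 20 to 120 N. Pads are 22 mm wide; open, the fingers measure 114 mm over their backs; the gripper's body (76 mm by 85 mm) begins 54 mm behind the grasp point. The pads swing forward as they close: fully open they stand 13 mm farther back than shut.
Start: joints at [64.039, 21.807, 74.336, -0, 83.858, -12.336], TCP at [0.13, 0.535, 0.231] pointing down, gripper open.
Joint ranges: [-178.18, 178.18], [-50.72, 133.34], [12.68, 142.11], [-81.47, 261.47], [9.98, 163.14], [-165.26, 165.26]. Speed limits (degrees/s): [136.94, 136.94, 180, 180, 180, 180].

INTERFACE

Orientations are given as a 3x3 rotation matrix whose columns are the frame's x, y, z axes.
In Python, from bench import robot gives the robot as it stands.
- The arm moves only by the tool move_arm, never from a script. Its argument "steps" is a list of rows, each an object of numbers: "x", "y", "z": the shift along the world's x, y, z in m; "rx", "ry", "rz": the turn, a rotation vector about the world's x, y, z in degrees; "gripper": the finger opening in m, from 0 to 0.0854. A call has 1 to 12 rows; each row shifts and turns the commanded pose from where the row before left it; what a row does not reach is not made up. A row lasts 1/10 s, in which the tool goes at most 50 mm and 8.59 degrees, less where a joint would pass 70% of its speed; a pose out of reach is approached as far as the arm can. A call with a gripper value outside its range is refused whole. The fingers move at their own pace and stop on an object; the grip force is fixed at half the most. Time passes only in rows, so rows that do not move let the fingers close. It gives the time, the measured TCP pose, the force and the opening at its end, in the units of the state.
- robot.get_state(): the state, without advancing time (a new reading comes with each control period).
- robot.grab_frame(name): name is "side" or "top"; returns the picture (400x640x3 uint8, red, green, blue); there is no depth.
- robot.calibration(name): a dict with "fov_y" (degrees; the focal length in pixels is half the picture's height over the tangent of half this angle, whatever the lens; pixels are square), "cx", "cy" (the principal point, pixels), "xyz" and "attitude" of the camera in the world. Camera axes: x right, y up, looking along -z (the intrinsics and any distortion apply to the point x, -y, -z); pixel columns grow to the right and rows downward; lengths in m; the calibration is good to about 2 mm. A picture is of the moment at which its call begins. calibration takes no time and is no camera call.
- robot.finish_job(): hands the job in, once; it reports no verdict.
The state is a dict: "clock": time; "joint_positions": joint angles; "dq": joint speeds; "tau": joint torques, N m; "tool_pos": TCP position; "tool_rot": TCP orientation; "force": force on the tool from outside, world axes, zero at the start; "torque": the same for the moment, N m; "width": opening from 0.0 (shut) to 1.0 (fully open).
Only numpy, scipy, OpenCV 4.12 (cv2) and the standard library are available. Lean on these libraries where they do the work, as an engineer would, in place of code of your own. Each camera call takes 0.05 s, during which the arm holds its last target. There are 200 camera calls.

## Working session

There is one attempt and no reset: what is moved stays moved. The work goes in short steps, Python scripts to look and compute and a tool call to move; the robot and the scene stay as the last step left them, time stands still between calls to the robot, and variables do not carry over. Pictures are saved under pics/ and viewed, on a budget of 10 in all, crops included, one or two more only if the job needs it, and the job is handed in when it is done.

Besides the shell and the picture viewer there is one more tool, called after "Request:" as name([rows], argument=value, ...), one row to a line, values as JSON. move_arm: Moves the arm, as the interface text tells. Its arguments: {"type":"object","properties":{"steps":{"type":"array"}},"required":["steps"]}

```bash
mkdir -p pics; ls
python3 - <<'E'
from bench import robot
import cv2
for n in("side","top"):
    f=robot.grab_frame(n); cv2.imwrite(f"pics/{n}0.png",f[:,:,::-1]); print(n,robot.calibration(n))
s=robot.get_state(); print(s)
print(robot.grip_point_offset)
E
```

```text
pics
side {'fov_y': 56.57079554939996, 'cx': 314.3633736259446, 'cy': 193.70583745444972, 'xyz': array([ 0.06664375, -0.44989288,  0.49551569]), 'attitude': array([[ 0.62628135,  0.4456418 , -0.63966792],
       [-0.77942955,  0.34091375, -0.52561144],
       [-0.01616284,  0.82775673,  0.56085432]])}
top {'fov_y': 47.78964999004338, 'cx': 315.9982700792197, 'cy': 203.28993430410586, 'xyz': array([ 0.44802567, -0.03155083,  1.18159225]), 'attitude': array([[ 0.00215376,  0.9951276 , -0.0985719 ],
       [-0.99995851,  0.00301568,  0.00859587],
       [ 0.00885125,  0.09854929,  0.99509281]])}
{'clock': 0.1, 'joint_positions': array([ 6.40379092e+01,  2.18386452e+01,  7.43794271e+01, -1.37942440e-03,
        8.38584905e+01, -1.23361622e+01]), 'dq': array([-0.0843581 ,  0.03737611, -0.08687593,  0.03317659,  0.01622742,
        0.01395566]), 'tau': array([ 5.05356293e-03, -4.49217331e+01, -2.31652343e+01, -1.10831304e-04,
        3.66458116e-03,  2.42711212e-05]), 'tool_pos': array([0.12946391, 0.53427451, 0.23076511]), 'tool_rot': array([[-9.71855027e-01,  2.35579050e-01, -5.63467413e-04],
       [ 2.35579578e-01,  9.71854307e-01, -1.21190140e-03],
       [ 2.62109652e-04, -1.31053388e-03, -9.99999107e-01]]), 'force': array([-0.0713197 ,  0.24383145, -0.48050277]), 'torque': array([ 0.01474032, -0.01828565,  0.00905787]), 'width': 0.9987071619901963}
0.0187
```

View pics/top0.png

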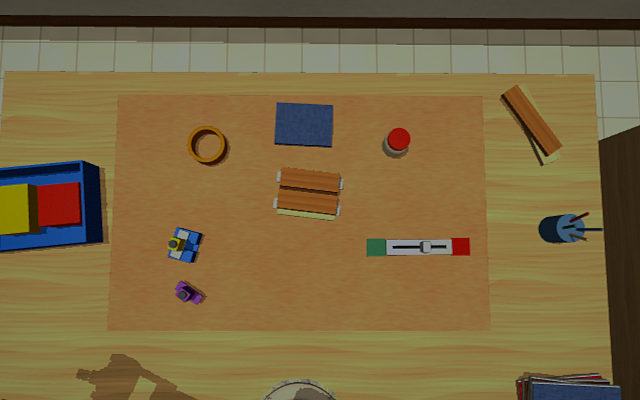

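View pics/side0.png

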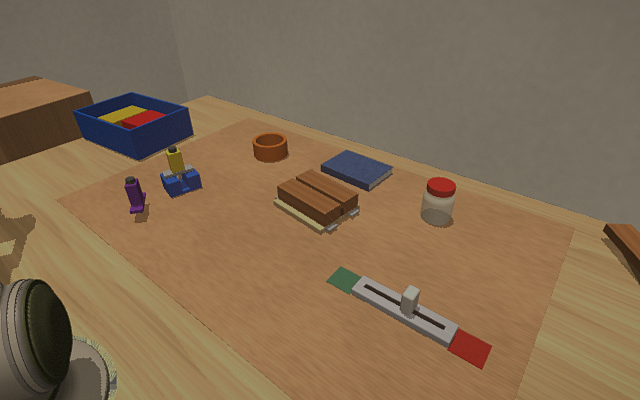

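Top view: gauge candidates are yellow/steel on the blue rest (178,243; side 175,165) and a purple one (187,293; side 135,195), which stands on the table. The yellow/steel one fits. The plinth is the clamped block on plywood at (308,192), and the block at (530,130) is a look-alike. The tally is at (426,246), green plate at left (+y). Next: one enlarged crop to confirm this.

```bash
cat > h.py <<'E'
import numpy as np, cv2
from bench import robot
def cam(n):
    c=robot.calibration(n); f=200/np.tan(np.radians(c["fov_y"])/2)
    return f,c["cx"],c["cy"],np.array(c["xyz"]),np.array(c["attitude"])
def ray(n,u,v,z):
    f,cx,cy,p,R=cam(n); d=R@np.array([(u-cx)/f,-(v-cy)/f,-1]); return p+d*(z-p[2])/d[2]
def proj(n,P):
    f,cx,cy,p,R=cam(n); q=(np.atleast_2d(P)-p)@R; return np.c_[cx-f*q[:,0]/q[:,2],cy+f*q[:,1]/q[:,2]]
def crop(im,x,y,w,h,s):
    return cv2.resize(im[y:y+h,x:x+w],None,fx=s,fy=s,interpolation=cv2.INTER_CUBIC)
E
python3 - <<'E'
from h import *
t=cv2.imread("pics/top0.png"); s=cv2.imread("pics/side0.png")
a=np.hstack([crop(t,150,215,80,60,5),crop(t,268,162,80,60,5)])
b=np.hstack([crop(s,145,140,80,60,5),crop(s,270,160,100,75,4)])
cv2.imwrite("pics/m1.png",np.clip(np.vstack([a,b])*1.5,0,255).astype(np.uint8))
E
```

```text
(no output)
```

View pics/m1.png

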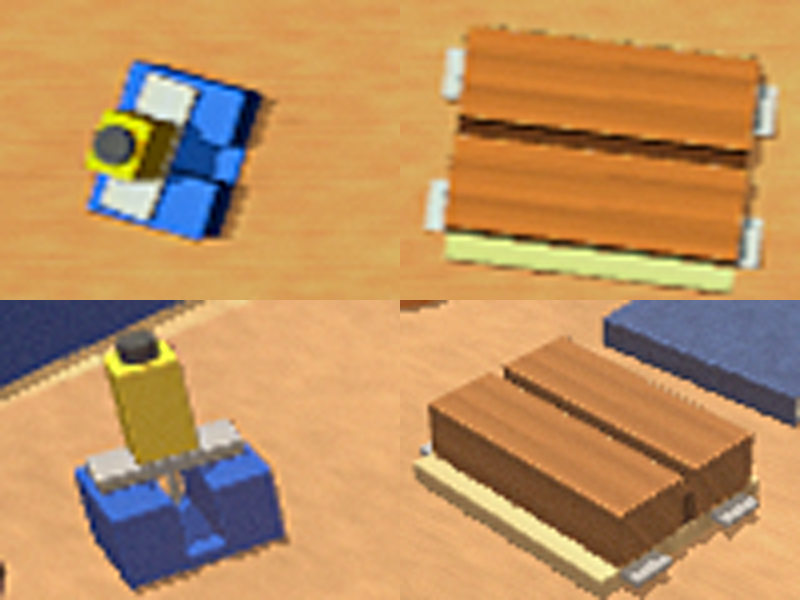

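The crops confirm it: the gauge with the steel foot and yellow body stands on the blue rest, cap at (173,244) in the top view. The clamped plinth's groove runs from (280,187) to (338,194). Next I fit poses.

```bash
cat >> h.py <<'E'
from scipy.optimize import least_squares
def fitbox(obs,lx,ly,z=None,x0=(0.4,0,0.04,0)):
    # obs: {cam: {(sx,sy):(u,v)}}; box top corners
    def res(p,full=True):
        zz=p[2] if z is None else z; c,s=np.cos(p[3]),np.sin(p[3]); r=[]
        for n,o in obs.items():
            for (sx,sy),uv in o.items():
                a,b=sx*lx/2,sy*ly/2
                r+=list((proj(n,[p[0]+c*a-s*b,p[1]+s*a+c*b,zz])[0]-uv))
        return np.array(r)
    q=least_squares(res,x0); return q.x,np.round(res(q.x),1)
E
python3 - <<'E'
from h import *
np.set_printoptions(precision=4,suppress=True)
T=lambda x,y:(150+x/5,215+y/5)
# top view: image left=+y, up=+x
print("rest",fitbox({"top":{(1,1):T(135,60),(1,-1):T(247,92),(-1,-1):T(200,238),(-1,1):T(88,210)}},.078,.060,.04,(.35,.3,.04,0)))
print("foot",fitbox({"top":{(1,1):T(147,70),(1,-1):T(200,85),(-1,-1):T(155,222),(-1,1):T(100,205)}},.070,.026,.048,(.35,.3,.04,0)))
print("cap top:",ray("top",173.4,244,.107),ray("side",172.6,147.6,.107))
pt={(1,1):(282,167.6),(1,-1):(339.6,174.4),(-1,-1):(336,214.4),(-1,1):(277.4,208.4)}
ps={(-1,1):(277.5,186.3),(1,1):(311.3,169.5),(1,-1):(358.3,194.3),(-1,-1):(326.3,213.8)}
print("plinth",fitbox({"top":pt},.104,.15,.045)); p=fitbox({"top":pt,"side":ps},.104,.15);print("plinth2",p)
p=p[0]
for u,v in((280,186.8),(337.6,193.6)):
    P=ray("top",u,v,p[2]); d=P[:2]-p[:2]; c,s=np.cos(p[3]),np.sin(p[3]); print("groove local",c*d[0]+s*d[1],-s*d[0]+c*d[1])
print("plates",ray("top",367,247.5,.005),ray("top",469.5,246.5,.005))
t=cv2.imread("pics/top0.png"); s=cv2.imread("pics/side0.png")
a=np.hstack([crop(t,356,226,130,44,6)])
b=crop(s,320,255,180,120,4)
a=cv2.resize(a,(780,264));b=cv2.resize(s[255:375,320:500],(480,320),interpolation=cv2.INTER_CUBIC)
b=np.hstack([b,np.zeros((320,300,3),np.uint8)])
cv2.imwrite("pics/m2.png",np.clip(np.vstack([a,b])*1.5,0,255).astype(np.uint8))
E
```

```text
rest (array([ 0.455 ,  0.2912,  2.7991, -0.271 ]), array([-0.3, -0.2,  0.1, -0.2,  0.3,  0.7, -0.2, -0.2]))
foot (array([ 0.4571,  0.2974,  0.0432, -0.2957]), array([ 0.3,  0.1, -0.4,  0.2, -0.5, -0.3,  0.6,  0. ]))
cap top: [0.4567 0.2961 0.107 ] [0.4587 0.2938 0.107 ]
plinth (array([ 0.5916, -0.0229,  0.04  , -0.1037]), array([-0.3,  0.2,  0.6, -0.3,  0.1,  0.2, -0.4, -0.1]))
plinth2 (array([ 0.5932, -0.0245,  0.0465, -0.1098]), array([ 0.4, -0.6,  1.4, -0.8,  0.6, -0.3,  0.1, -1. , -1.1,  0.2, -1.4,
       -0.2,  0.4, -0.6, -1.1,  1.1]))
groove local 0.0007767128720095415 0.07496338771337292
groove local -1.1456994228033202e-05 -0.07199771366995544
plates [ 0.4496 -0.1744  0.005 ] [ 0.4528 -0.4414  0.005 ]
```

View pics/m2.png

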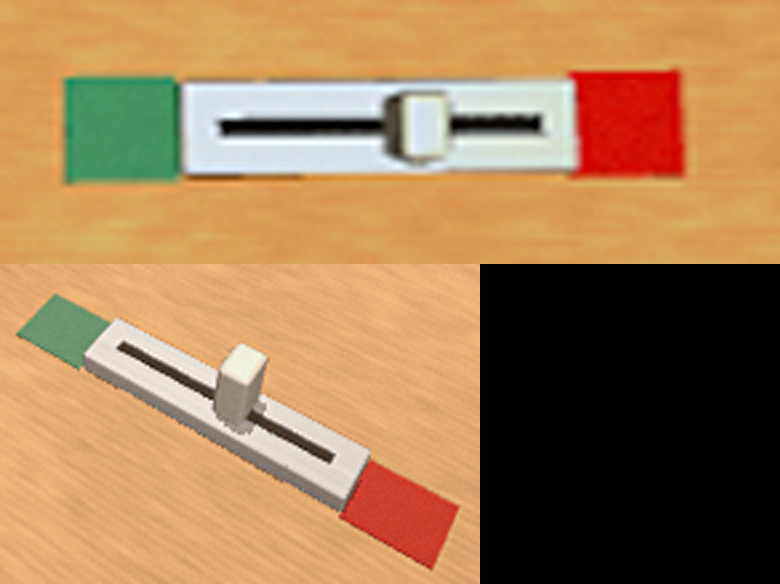

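The tally block's top is near (427,247), and its track runs almost exactly along world y with green at +y. Moving over the gauge.

Request:
move_arm([
  {"x": 0.015, "y": -0.011, "z": -0.001, "rz": -0.3},
  {"x": 0.031, "y": -0.0225, "z": -0.003, "rz": -0.3},
  {"x": 0.031, "y": -0.0225, "z": -0.003, "rz": -0.3},
  {"x": 0.031, "y": -0.0225, "z": -0.003, "rz": -0.3},
  {"x": 0.031, "y": -0.0225, "z": -0.003, "rz": -0.3},
  {"x": 0.031, "y": -0.0225, "z": -0.003, "rz": -0.3},
  {"x": 0.031, "y": -0.0225, "z": -0.003, "rz": -0.3},
  {"x": 0.031, "y": -0.0225, "z": -0.003, "rz": -0.3},
  {"x": 0.031, "y": -0.0225, "z": -0.003, "rz": -0.3},
  {"x": 0.031, "y": -0.0225, "z": -0.003, "rz": -0.3},
  {"x": 0.031, "y": -0.0225, "z": -0.003, "rz": -0.3},
  {},
])

```text
invalid input
```

Request:
move_arm([
  {"x": 0.015, "y": -0.011, "z": -0.001, "rz": -0.3},
  {"x": 0.031, "y": -0.0225, "z": -0.003, "rz": -0.3},
  {"x": 0.031, "y": -0.0225, "z": -0.003, "rz": -0.3},
  {"x": 0.031, "y": -0.0225, "z": -0.003, "rz": -0.3},
  {"x": 0.031, "y": -0.0225, "z": -0.003, "rz": -0.3},
  {"x": 0.031, "y": -0.0225, "z": -0.003, "rz": -0.3},
  {"x": 0.031, "y": -0.0225, "z": -0.003, "rz": -0.3},
  {"x": 0.031, "y": -0.0225, "z": -0.003, "rz": -0.3},
  {"x": 0.031, "y": -0.0225, "z": -0.003, "rz": -0.3},
  {"x": 0.031, "y": -0.0225, "z": -0.003, "rz": -0.3},
  {"x": 0.031, "y": -0.0225, "z": -0.003, "rz": -0.3},
  {"x": 0.0},
])

```text
invalid input
```

Request:
move_arm([
  {"x": 0.015, "y": -0.011, "z": -0.001, "rx": 0, "ry": 0, "rz": -0.3, "gripper": 0.085},
])

```text
clock: 0.2
tool_pos: [0.1436, 0.5239, 0.2299]
tool_rot: [[-0.971, 0.239, -0.001], [0.239, 0.971, -0.0], [0.001, -0.001, -1.0]]
force: [1.0, -0.8, -0.8]
width: 0.994
```

Request:
move_arm([
  {"x": 0.031, "y": -0.0225, "z": -0.003, "rx": 0, "ry": 0, "rz": -0.3, "gripper": 0.085},
  {"x": 0.031, "y": -0.0225, "z": -0.003, "rx": 0, "ry": 0, "rz": -0.3, "gripper": 0.085},
  {"x": 0.031, "y": -0.0225, "z": -0.003, "rx": 0, "ry": 0, "rz": -0.3, "gripper": 0.085},
  {"x": 0.031, "y": -0.0225, "z": -0.003, "rx": 0, "ry": 0, "rz": -0.3, "gripper": 0.085},
  {"x": 0.031, "y": -0.0225, "z": -0.003, "rx": 0, "ry": 0, "rz": -0.3, "gripper": 0.085},
  {"x": 0.031, "y": -0.0225, "z": -0.003, "rx": 0, "ry": 0, "rz": -0.3, "gripper": 0.085},
  {"x": 0.031, "y": -0.0225, "z": -0.003, "rx": 0, "ry": 0, "rz": -0.3, "gripper": 0.085},
  {"x": 0.031, "y": -0.0225, "z": -0.003, "rx": 0, "ry": 0, "rz": -0.3, "gripper": 0.085},
  {"x": 0.031, "y": -0.0225, "z": -0.003, "rx": 0, "ry": 0, "rz": -0.3, "gripper": 0.085},
  {"x": 0.031, "y": -0.0225, "z": -0.003, "rx": 0, "ry": 0, "rz": -0.3, "gripper": 0.085},
  {"x": 0, "y": 0, "z": 0, "rx": 0, "ry": 0, "rz": 0, "gripper": 0.085},
  {"x": 0, "y": 0, "z": 0, "rx": 0, "ry": 0, "rz": 0, "gripper": 0.085},
])

```text
clock: 1.4
tool_pos: [0.4545, 0.2982, 0.1998]
tool_rot: [[-0.956, 0.292, -0.001], [0.292, 0.956, -0.0], [0.001, -0.001, -1.0]]
force: [0.8, 0.3, 0.2]
width: 0.998
```

Request:
move_arm([
  {"x": 0.0015, "y": -0.001, "z": -0.02, "rx": 0, "ry": 0, "rz": 0, "gripper": 0.085},
  {"x": 0.0015, "y": -0.001, "z": -0.03, "rx": 0, "ry": 0, "rz": 0, "gripper": 0.085},
  {"x": 0, "y": 0, "z": -0.03, "rx": 0, "ry": 0, "rz": 0, "gripper": 0.085},
  {"x": 0, "y": 0, "z": -0.03, "rx": 0, "ry": 0, "rz": 0, "gripper": 0.085},
  {"x": 0, "y": 0, "z": -0.02, "rx": 0, "ry": 0, "rz": 0, "gripper": 0.085},
  {"x": 0, "y": 0, "z": -0.011, "rx": 0, "ry": 0, "rz": 0, "gripper": 0.085},
  {"x": 0, "y": 0, "z": 0, "rx": 0, "ry": 0, "rz": 0, "gripper": 0.085},
  {"x": 0, "y": 0, "z": 0, "rx": 0, "ry": 0, "rz": 0, "gripper": 0.05},
  {"x": 0, "y": 0, "z": 0, "rx": 0, "ry": 0, "rz": 0, "gripper": 0.035},
])

```text
clock: 2.3
tool_pos: [0.4579, 0.297, 0.0605]
tool_rot: [[-0.957, 0.291, 0.002], [0.291, 0.957, 0.001], [-0.002, 0.001, -1.0]]
force: [0.2, -0.5, -0.4]
width: 0.687
```

Run:
```python
from h import *
f=robot.grab_frame("side")[:,:,::-1]; t=robot.grab_frame("top")[:,:,::-1]
cv2.imwrite("pics/m3.png",np.clip(np.hstack([crop(f,120,90,100,120,4),crop(t,140,200,80,96,5)])*1.5,0,255).astype(np.uint8))
s=robot.get_state();print(s["tool_pos"],s["force"],s["width"])
```

```text
[0.45787246 0.29674098 0.06025393] [-0.36982123  0.23126223  0.5014472 ] 0.5095919221121509
```

View pics/m3.png

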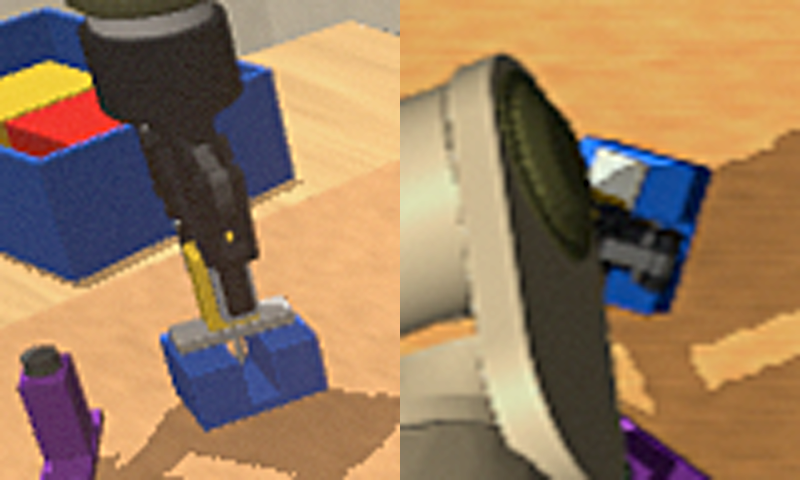

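The near finger straddles the yellow body, with the tip just above the foot (235,300 in the left crop). Closing.

Request:
move_arm([
  {"x": 0, "y": 0, "z": 0, "rx": 0, "ry": 0, "rz": 0, "gripper": 0.028},
  {"x": 0, "y": 0, "z": 0, "rx": 0, "ry": 0, "rz": 0, "gripper": 0.02},
  {"x": 0, "y": 0, "z": 0, "rx": 0, "ry": 0, "rz": 0, "gripper": 0.01},
  {"x": 0, "y": 0, "z": 0, "rx": 0, "ry": 0, "rz": 0, "gripper": 0},
  {"x": 0, "y": 0, "z": 0, "rx": 0, "ry": 0, "rz": 0, "gripper": 0},
  {"x": 0, "y": 0, "z": 0, "rx": 0, "ry": 0, "rz": 0, "gripper": 0},
  {"x": 0, "y": 0, "z": 0, "rx": 0, "ry": 0, "rz": 0, "gripper": 0},
])

```text
clock: 3.1
tool_pos: [0.4579, 0.2967, 0.06]
tool_rot: [[-0.957, 0.291, 0.001], [0.291, 0.957, 0.001], [-0.001, 0.001, -1.0]]
force: [-0.3, 1.3, 6.5]
width: 0.275
```

Request:
move_arm([
  {"x": 0, "y": 0, "z": 0.005, "rx": 0, "ry": 0, "rz": 0, "gripper": 0},
  {"x": 0, "y": 0, "z": 0.015, "rx": 0, "ry": 0, "rz": 0, "gripper": 0},
  {"x": 0, "y": 0, "z": 0.02, "rx": 0, "ry": 0, "rz": 0, "gripper": 0},
  {"x": 0, "y": 0, "z": 0.015, "rx": 0, "ry": 0, "rz": 0, "gripper": 0},
  {"x": 0.007, "y": -0.016, "z": 0.01, "rx": 0, "ry": 0, "rz": 0.8, "gripper": 0},
  {"x": 0.013, "y": -0.031, "z": 0, "rx": 0, "ry": 0, "rz": 1, "gripper": 0},
  {"x": 0.013, "y": -0.031, "z": 0, "rx": 0, "ry": 0, "rz": 1, "gripper": 0},
  {"x": 0.013, "y": -0.031, "z": 0, "rx": 0, "ry": 0, "rz": 1, "gripper": 0},
  {"x": 0.013, "y": -0.031, "z": 0, "rx": 0, "ry": 0, "rz": 1, "gripper": 0},
  {"x": 0.013, "y": -0.031, "z": 0, "rx": 0, "ry": 0, "rz": 1, "gripper": 0},
  {"x": 0.013, "y": -0.031, "z": 0, "rx": 0, "ry": 0, "rz": 1, "gripper": 0},
  {"x": 0.013, "y": -0.031, "z": 0, "rx": 0, "ry": 0, "rz": 1, "gripper": 0},
])

```text
clock: 4.3
tool_pos: [0.5555, 0.0621, 0.1241]
tool_rot: [[-0.987, 0.158, -0.001], [0.158, 0.987, 0.0], [0.001, -0.0, -1.0]]
force: [0.6, -0.9, -2.5]
width: 0.275
```

Request:
move_arm([
  {"x": 0.013, "y": -0.031, "z": 0, "rx": 0, "ry": 0, "rz": 1, "gripper": 0},
  {"x": 0.013, "y": -0.031, "z": 0, "rx": 0, "ry": 0, "rz": 1, "gripper": 0},
  {"x": 0.008, "y": -0.017, "z": 0, "rx": 0, "ry": 0, "rz": 1, "gripper": 0},
  {"x": 0.004, "y": -0.008, "z": 0, "rx": 0, "ry": 0, "rz": 0, "gripper": 0},
  {"x": 0, "y": 0, "z": 0, "rx": 0, "ry": 0, "rz": 0, "gripper": 0},
  {"x": 0, "y": 0, "z": 0, "rx": 0, "ry": 0, "rz": 0, "gripper": 0},
  {"x": 0, "y": 0, "z": 0, "rx": 0, "ry": 0, "rz": 0, "gripper": 0},
])

```text
clock: 5.0
tool_pos: [0.5931, -0.0224, 0.1243]
tool_rot: [[-0.994, 0.106, -0.001], [0.106, 0.994, 0.0], [0.001, 0.0, -1.0]]
force: [0.6, -0.7, -2.5]
width: 0.272
```

Run:
```python
from h import *
np.set_printoptions(precision=4,suppress=True)
f=robot.grab_frame("side")[:,:,::-1]; t=robot.grab_frame("top")[:,:,::-1]
cv2.imwrite("pics/m4.png",np.clip(np.hstack([crop(f,265,80,100,150,4),crop(t,260,140,100,150,4)])*1.5,0,255).astype(np.uint8))
s=robot.get_state();print(s["tool_pos"],s["tool_rot"],s["force"],s["width"])
for u,v in((280,186.8),(337.6,193.6)): print(ray("top",u,v,.0465),ray("top",u,v,.042))
```

```text
[ 0.5933 -0.0226  0.1245] [[-0.9944  0.1057 -0.0002]
 [ 0.1057  0.9944  0.0001]
 [ 0.0002  0.0001 -1.    ]] [ 0.1286  0.2761 -2.8833] 0.27551695213075783
[0.6022 0.05   0.0465] [0.6028 0.0503 0.042 ]
[ 0.5853 -0.096   0.0465] [ 0.5858 -0.0963  0.042 ]
```

View pics/m4.png

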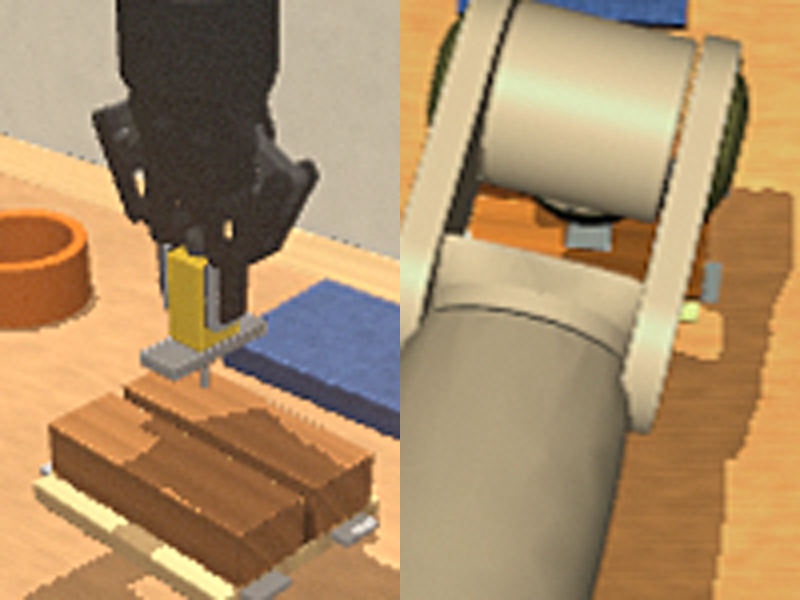

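The gauge hangs over the plinth, foot across the groove. In the side view the tip is at about (316.5,176). I cross-check the tip against the groove with that camera.

Run:
```python
from h import *
np.set_printoptions(precision=4,suppress=True)
print("tip side",ray("side",316.5,176.2,.0803))
for z in(.042,.0465,.05): 
    a,b=ray("side",296.3,177.5,z),ray("side",342.5,203.8,z); k=(-.0226-b[1])/(a[1]-b[1]); print(z,"groove side",a,b,"x at y",b+k*(a-b))
```

```text
tip side [ 0.5951 -0.0226  0.0803]
0.042 groove side [0.6108 0.0507 0.042 ] [ 0.5903 -0.0951  0.042 ] x at y [ 0.6005 -0.0226  0.042 ]
0.0465 groove side [0.6054 0.0457 0.0465] [ 0.5851 -0.0986  0.0465] x at y [ 0.5958 -0.0226  0.0465]
0.05 groove side [0.6012 0.0419 0.05  ] [ 0.5811 -0.1013  0.05  ] x at y [ 0.5921 -0.0226  0.05  ]
```

Request:
move_arm([
  {"x": 0.001, "y": 0, "z": -0.01, "rx": 0, "ry": 0, "rz": -0.2, "gripper": 0},
  {"x": 0, "y": 0, "z": -0.01, "rx": 0, "ry": 0, "rz": 0, "gripper": 0},
  {"x": 0, "y": 0, "z": -0.006, "rx": 0, "ry": 0, "rz": 0, "gripper": 0},
  {"x": 0, "y": 0, "z": 0, "rx": 0, "ry": 0, "rz": 0, "gripper": 0},
  {"x": 0, "y": 0, "z": 0, "rx": 0, "ry": 0, "rz": 0, "gripper": 0},
])

```text
clock: 5.6
tool_pos: [0.5946, -0.0235, 0.0981]
tool_rot: [[-0.994, 0.11, -0.0], [0.11, 0.994, 0.0], [0.0, 0.0, -1.0]]
force: [1.3, -0.0, -2.0]
width: 0.271
```

Request:
move_arm([
  {"x": 0, "y": 0, "z": -0.001, "rx": 0, "ry": 0, "rz": 0, "gripper": 0},
  {"x": 0, "y": 0, "z": -0.001, "rx": 0, "ry": 0, "rz": 0, "gripper": 0},
  {"x": 0, "y": 0, "z": -0.001, "rx": 0, "ry": 0, "rz": 0, "gripper": 0},
  {"x": 0, "y": 0, "z": 0, "rx": 0, "ry": 0, "rz": 0, "gripper": 0},
])

```text
clock: 6.0
tool_pos: [0.5945, -0.0235, 0.0953]
tool_rot: [[-0.994, 0.11, -0.0], [0.11, 0.994, -0.0], [0.0, -0.0, -1.0]]
force: [-0.5, 1.0, -1.9]
width: 0.278
```

Run:
```python
from h import *
f=robot.grab_frame("side")[:,:,::-1]
cv2.imwrite("pics/m5.png",np.clip(crop(f,280,140,80,60,10)*2.0,0,255).astype(np.uint8))
s=robot.get_state();print(s["tool_pos"],s["force"])
```

```text
[ 0.59454286 -0.02347903  0.09533023] [-0.53490108  0.12919722 -1.80320496]
```

View pics/m5.png

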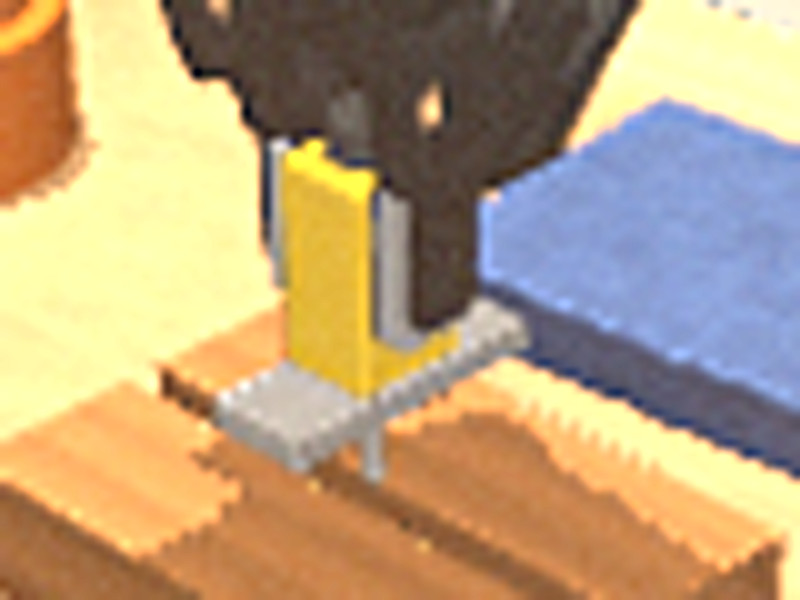

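The tip (317.2,188.0) is just above the dark groove band and heading into its middle as it drops. Lowering in small steps.

Request:
move_arm([
  {"x": 0, "y": 0, "z": -0.0005, "rx": 0, "ry": 0, "rz": 0, "gripper": 0},
  {"x": 0, "y": 0, "z": -0.0005, "rx": 0, "ry": 0, "rz": 0, "gripper": 0},
])

```text
clock: 6.25
tool_pos: [0.5946, -0.0235, 0.0943]
tool_rot: [[-0.994, 0.11, 0.0], [0.11, 0.994, -0.0], [-0.0, -0.0, -1.0]]
force: [0.4, 0.3, -2.7]
width: 0.275
```

Request:
move_arm([
  {"x": 0, "y": 0, "z": -0.0004, "rx": 0, "ry": 0, "rz": 0, "gripper": 0},
  {"x": 0, "y": 0, "z": -0.0003, "rx": 0, "ry": 0, "rz": 0, "gripper": 0},
])

```text
clock: 6.45
tool_pos: [0.5946, -0.0235, 0.0936]
tool_rot: [[-0.994, 0.11, -0.0], [0.11, 0.994, 0.0], [0.0, 0.0, -1.0]]
force: [-0.3, -0.4, -2.7]
width: 0.272
```

Request:
move_arm([
  {"x": 0, "y": 0, "z": -0.0004, "rx": 0, "ry": 0, "rz": 0, "gripper": 0},
  {"x": 0, "y": 0, "z": -0.0003, "rx": 0, "ry": 0, "rz": 0, "gripper": 0},
])

```text
clock: 6.65
tool_pos: [0.5945, -0.0235, 0.0929]
tool_rot: [[-0.994, 0.11, -0.0], [0.11, 0.994, 0.0], [0.0, 0.0, -1.0]]
force: [0.0, 0.6, -3.5]
width: 0.267
```

Request:
move_arm([
  {"x": 0, "y": 0, "z": -0.0004, "rx": 0, "ry": 0, "rz": 0, "gripper": 0},
  {"x": 0, "y": 0, "z": -0.0003, "rx": 0, "ry": 0, "rz": 0, "gripper": 0},
])

```text
clock: 6.85
tool_pos: [0.5946, -0.0235, 0.0922]
tool_rot: [[-0.994, 0.11, 0.0], [0.11, 0.994, -0.0], [-0.0, -0.0, -1.0]]
force: [-0.4, -0.0, -2.9]
width: 0.276
```

Request:
move_arm([
  {"x": 0, "y": 0, "z": -0.0004, "rx": 0, "ry": 0, "rz": 0, "gripper": 0},
  {"x": 0, "y": 0, "z": -0.0003, "rx": 0, "ry": 0, "rz": 0, "gripper": 0},
])

```text
clock: 7.05
tool_pos: [0.5946, -0.0235, 0.0915]
tool_rot: [[-0.994, 0.11, -0.0], [0.11, 0.994, -0.0], [0.0, -0.0, -1.0]]
force: [-0.0, 0.2, -1.8]
width: 0.273
```

Request:
move_arm([
  {"x": 0, "y": 0, "z": -0.0003, "rx": 0, "ry": 0, "rz": 0, "gripper": 0},
  {"x": 0, "y": 0, "z": -0.0003, "rx": 0, "ry": 0, "rz": 0, "gripper": 0},
])

```text
clock: 7.25
tool_pos: [0.5945, -0.0235, 0.0909]
tool_rot: [[-0.994, 0.11, -0.0], [0.11, 0.994, -0.0], [0.0, -0.0, -1.0]]
force: [0.5, 0.2, -1.4]
width: 0.272
```

Request:
move_arm([
  {"x": 0, "y": 0, "z": -0.0003, "rx": 0, "ry": 0, "rz": 0, "gripper": 0},
  {"x": 0, "y": 0, "z": 0, "rx": 0, "ry": 0, "rz": 0, "gripper": 0},
])

```text
clock: 7.45
tool_pos: [0.5946, -0.0235, 0.0906]
tool_rot: [[-0.994, 0.11, -0.0], [0.11, 0.994, -0.0], [0.0, -0.0, -1.0]]
force: [-0.3, 0.3, -1.1]
width: 0.269
```

Request:
move_arm([
  {"x": 0, "y": 0, "z": -0.0003, "rx": 0, "ry": 0, "rz": 0, "gripper": 0},
  {"x": 0, "y": 0, "z": 0, "rx": 0, "ry": 0, "rz": 0, "gripper": 0},
])

```text
clock: 7.65
tool_pos: [0.5945, -0.0235, 0.0903]
tool_rot: [[-0.994, 0.11, -0.0], [0.11, 0.994, -0.0], [0.0, -0.0, -1.0]]
force: [0.5, -0.1, -2.2]
width: 0.27
```

Run:
```python
from h import *
for i in range(6):
    f=robot.grab_frame("side"); s=robot.get_state(); print(s["tool_pos"].round(5),s["force"].round(2))
```

```text
[ 0.59454 -0.0235   0.09029] [-0.36  0.34 -2.33]
[ 0.59454 -0.0235   0.09032] [-0.09  0.2  -3.19]
[ 0.59455 -0.02352  0.09034] [-1.26  0.46 -2.5 ]
[ 0.59456 -0.02351  0.09032] [ 1.01 -0.4  -2.6 ]
[ 0.59457 -0.02347  0.09034] [-0.67  0.71 -2.1 ]
[ 0.59456 -0.02349  0.09033] [-1.18  0.16 -2.56]
```

Request:
move_arm([
  {"x": 0, "y": 0, "z": -0.0004, "rx": 0, "ry": 0, "rz": 0, "gripper": 0},
  {"x": 0, "y": 0, "z": -0.0004, "rx": 0, "ry": 0, "rz": 0, "gripper": 0},
  {"x": 0, "y": 0, "z": 0, "rx": 0, "ry": 0, "rz": 0, "gripper": 0},
])

```text
clock: 8.25
tool_pos: [0.5945, -0.0235, 0.0894]
tool_rot: [[-0.994, 0.11, -0.0], [0.11, 0.994, 0.0], [0.0, 0.0, -1.0]]
force: [1.0, -0.8, -2.5]
width: 0.275
```

Request:
move_arm([
  {"x": 0, "y": 0, "z": -0.0004, "rx": 0, "ry": 0, "rz": 0, "gripper": 0},
  {"x": 0, "y": 0, "z": -0.0005, "rx": 0, "ry": 0, "rz": 0, "gripper": 0},
])

```text
clock: 8.45
tool_pos: [0.5946, -0.0235, 0.0886]
tool_rot: [[-0.994, 0.11, 0.0], [0.11, 0.994, -0.0], [-0.0, -0.0, -1.0]]
force: [0.6, 0.5, -2.1]
width: 0.272
```

Request:
move_arm([
  {"x": 0, "y": 0, "z": -0.0005, "rx": 0, "ry": 0, "rz": 0, "gripper": 0},
  {"x": 0, "y": 0, "z": -0.0005, "rx": 0, "ry": 0, "rz": 0, "gripper": 0},
])

```text
clock: 8.65
tool_pos: [0.5946, -0.0235, 0.0876]
tool_rot: [[-0.994, 0.11, -0.0], [0.11, 0.994, -0.0], [0.0, -0.0, -1.0]]
force: [-0.3, -0.2, -2.0]
width: 0.278
```

Run:
```python
from h import *
f=robot.grab_frame("side")[:,:,::-1]; s=robot.get_state(); print(s["tool_pos"].round(5),s["force"].round(2))
cv2.imwrite("pics/m6.png",np.clip(crop(f,290,150,60,45,13)*2.0,0,255).astype(np.uint8))
```

```text
[ 0.59452 -0.0235   0.08748] [ 0.03 -0.29 -2.2 ]
```

View pics/m6.png

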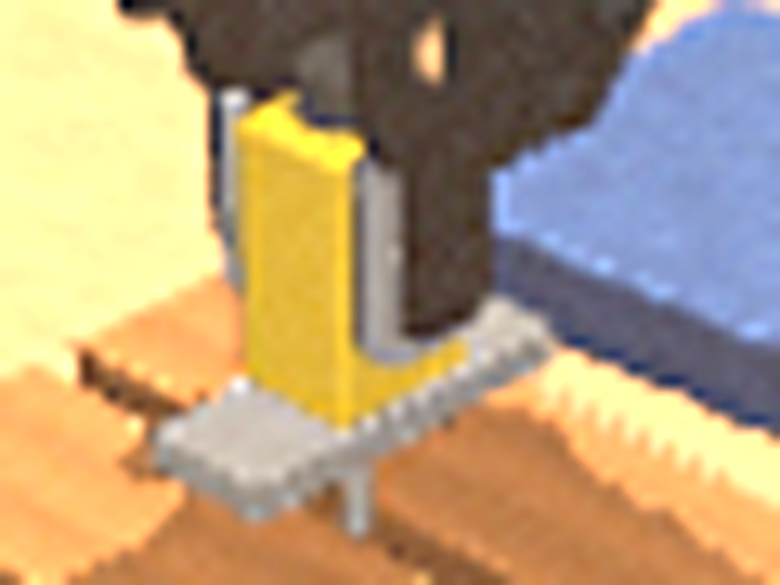

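The tip (317.5,190.8) appears on the groove band with no contact yet. Continuing gently.

Request:
move_arm([
  {"x": 0, "y": 0, "z": -0.0004, "rx": 0, "ry": 0, "rz": 0, "gripper": 0},
  {"x": 0, "y": 0, "z": -0.0004, "rx": 0, "ry": 0, "rz": 0, "gripper": 0},
])

```text
clock: 8.9
tool_pos: [0.5946, -0.0235, 0.0868]
tool_rot: [[-0.994, 0.11, 0.0], [0.11, 0.994, -0.0], [-0.0, -0.0, -1.0]]
force: [0.3, -0.4, -2.6]
width: 0.27
```

Request:
move_arm([
  {"x": 0, "y": 0, "z": -0.0004, "rx": 0, "ry": 0, "rz": 0, "gripper": 0},
  {"x": 0, "y": 0, "z": -0.0004, "rx": 0, "ry": 0, "rz": 0, "gripper": 0},
])

```text
clock: 9.1
tool_pos: [0.5946, -0.0235, 0.086]
tool_rot: [[-0.994, 0.11, 0.0], [0.11, 0.994, -0.0], [-0.0, -0.0, -1.0]]
force: [-0.2, -0.3, -2.2]
width: 0.275
```

Request:
move_arm([
  {"x": 0, "y": 0, "z": -0.0004, "rx": 0, "ry": 0, "rz": 0, "gripper": 0},
  {"x": 0, "y": 0, "z": -0.0004, "rx": 0, "ry": 0, "rz": 0, "gripper": 0},
])

```text
clock: 9.3
tool_pos: [0.5946, -0.0235, 0.0852]
tool_rot: [[-0.994, 0.11, 0.0], [0.11, 0.994, 0.0], [-0.0, 0.0, -1.0]]
force: [-0.0, 0.8, -2.3]
width: 0.272
```

Request:
move_arm([
  {"x": 0, "y": 0, "z": -0.0004, "rx": 0, "ry": 0, "rz": 0, "gripper": 0},
  {"x": 0, "y": 0, "z": -0.0004, "rx": 0, "ry": 0, "rz": 0, "gripper": 0},
])

```text
clock: 9.5
tool_pos: [0.5946, -0.0235, 0.0844]
tool_rot: [[-0.994, 0.11, 0.0], [0.11, 0.994, 0.0], [-0.0, 0.0, -1.0]]
force: [-0.2, 0.1, -2.5]
width: 0.276
```

Request:
move_arm([
  {"x": 0, "y": 0, "z": -0.0004, "rx": 0, "ry": 0, "rz": 0, "gripper": 0},
  {"x": 0, "y": 0, "z": -0.0004, "rx": 0, "ry": 0, "rz": 0, "gripper": 0},
  {"x": 0, "y": 0, "z": -0.0004, "rx": 0, "ry": 0, "rz": 0, "gripper": 0},
])

```text
clock: 9.8
tool_pos: [0.5946, -0.0235, 0.0832]
tool_rot: [[-0.994, 0.11, 0.0], [0.11, 0.994, -0.0], [-0.0, -0.0, -1.0]]
force: [0.1, 0.4, -2.6]
width: 0.27
```

Run:
```python
from h import *
f=robot.grab_frame("side")[:,:,::-1]; s=robot.get_state(); print(s["tool_pos"].round(5),s["force"].round(2))
cv2.imwrite("pics/m7.png",np.clip(crop(f,290,155,60,45,13)*2.0,0,255).astype(np.uint8))
```

```text
[ 0.59453 -0.02348  0.08315] [ 0.14  0.08 -2.63]
```

View pics/m7.png

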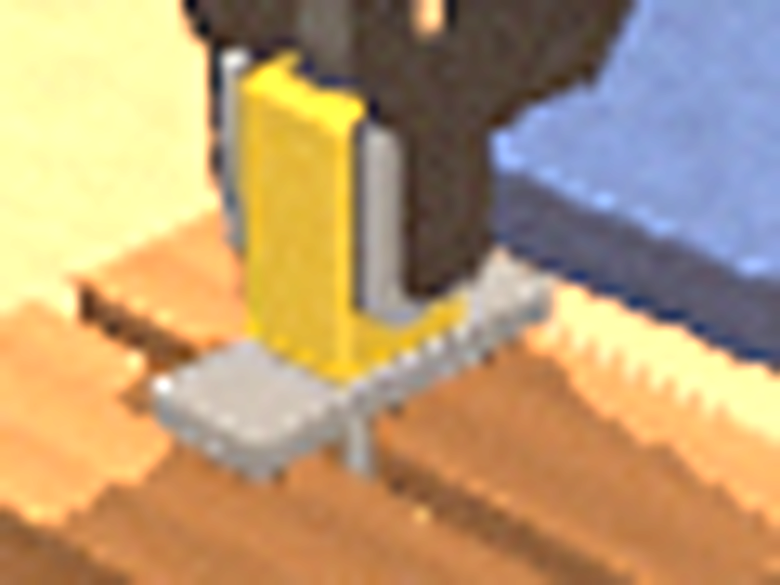

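The pin's end now disappears below the wood surface: the foot moved 1.6 px and the visible tip only 0.5 px, with no side force. So the probe is in the groove, free. Pressing down.

Request:
move_arm([
  {"x": 0, "y": 0, "z": -0.001, "rx": 0, "ry": 0, "rz": 0, "gripper": 0},
  {"x": 0, "y": 0, "z": -0.001, "rx": 0, "ry": 0, "rz": 0, "gripper": 0},
  {"x": 0, "y": 0, "z": -0.001, "rx": 0, "ry": 0, "rz": 0, "gripper": 0},
  {"x": 0, "y": 0, "z": -0.001, "rx": 0, "ry": 0, "rz": 0, "gripper": 0},
  {"x": 0, "y": 0, "z": -0.001, "rx": 0, "ry": 0, "rz": 0, "gripper": 0},
  {"x": 0, "y": 0, "z": -0.001, "rx": 0, "ry": 0, "rz": 0, "gripper": 0},
])

```text
clock: 10.45
tool_pos: [0.5947, -0.0235, 0.0777]
tool_rot: [[-0.994, 0.11, 0.001], [0.11, 0.994, -0.0], [-0.001, -0.0, -1.0]]
force: [-2.5, 1.1, 4.7]
width: 0.272
```

Request:
move_arm([
  {"x": 0, "y": 0, "z": -0.001, "rx": 0, "ry": 0, "rz": 0, "gripper": 0},
  {"x": 0, "y": 0, "z": -0.001, "rx": 0, "ry": 0, "rz": 0, "gripper": 0},
  {"x": 0, "y": 0, "z": -0.001, "rx": 0, "ry": 0, "rz": 0, "gripper": 0},
  {"x": 0, "y": 0, "z": -0.001, "rx": 0, "ry": 0, "rz": 0, "gripper": 0},
])

```text
clock: 10.85
tool_pos: [0.5947, -0.0235, 0.0738]
tool_rot: [[-0.994, 0.11, 0.001], [0.11, 0.994, -0.0], [-0.001, -0.0, -1.0]]
force: [-1.6, 0.0, 5.5]
width: 0.27
```

Request:
move_arm([
  {"x": 0, "y": 0, "z": -0.0006, "rx": 0, "ry": 0, "rz": 0, "gripper": 0},
  {"x": 0, "y": 0, "z": -0.0006, "rx": 0, "ry": 0, "rz": 0, "gripper": 0},
  {"x": 0, "y": 0, "z": -0.0006, "rx": 0, "ry": 0, "rz": 0, "gripper": 0},
])

```text
clock: 11.15
tool_pos: [0.5947, -0.0235, 0.0721]
tool_rot: [[-0.994, 0.11, 0.001], [0.11, 0.994, -0.0], [-0.001, -0.0, -1.0]]
force: [-2.5, 0.8, 5.1]
width: 0.275
```

Request:
move_arm([
  {"x": 0, "y": 0, "z": -0.0006, "rx": 0, "ry": 0, "rz": 0, "gripper": 0},
  {"x": 0, "y": 0, "z": -0.0006, "rx": 0, "ry": 0, "rz": 0, "gripper": 0},
  {"x": 0, "y": 0, "z": -0.0006, "rx": 0, "ry": 0, "rz": 0, "gripper": 0},
])

```text
clock: 11.45
tool_pos: [0.5947, -0.0235, 0.0703]
tool_rot: [[-0.994, 0.11, 0.001], [0.11, 0.994, -0.0], [-0.001, -0.0, -1.0]]
force: [-1.9, 0.6, 5.4]
width: 0.271
```

Request:
move_arm([
  {"x": 0, "y": 0, "z": -0.0005, "rx": 0, "ry": 0, "rz": 0, "gripper": 0},
  {"x": 0, "y": 0, "z": -0.0005, "rx": 0, "ry": 0, "rz": 0, "gripper": 0},
  {"x": 0, "y": 0, "z": -0.0005, "rx": 0, "ry": 0, "rz": 0, "gripper": 0},
])

```text
clock: 11.75
tool_pos: [0.5947, -0.0235, 0.0688]
tool_rot: [[-0.994, 0.11, 0.001], [0.11, 0.994, -0.0], [-0.001, -0.0, -1.0]]
force: [-2.0, 0.5, 6.7]
width: 0.275
```

Request:
move_arm([
  {"x": 0, "y": 0, "z": -0.0005, "rx": 0, "ry": 0, "rz": 0, "gripper": 0},
  {"x": 0, "y": 0, "z": -0.0005, "rx": 0, "ry": 0, "rz": 0, "gripper": 0},
  {"x": 0, "y": 0, "z": -0.0005, "rx": 0, "ry": 0, "rz": 0, "gripper": 0},
])

```text
clock: 12.05
tool_pos: [0.5947, -0.0235, 0.0673]
tool_rot: [[-0.994, 0.11, 0.001], [0.11, 0.994, -0.0], [-0.001, -0.0, -1.0]]
force: [-2.7, 0.3, 6.4]
width: 0.27
```

Request:
move_arm([
  {"x": 0, "y": 0, "z": -0.0005, "rx": 0, "ry": 0, "rz": 0, "gripper": 0},
  {"x": 0, "y": 0, "z": -0.0005, "rx": 0, "ry": 0, "rz": 0, "gripper": 0},
  {"x": 0, "y": 0, "z": -0.0004, "rx": 0, "ry": 0, "rz": 0, "gripper": 0},
])

```text
clock: 12.35
tool_pos: [0.5947, -0.0235, 0.067]
tool_rot: [[-0.994, 0.11, 0.002], [0.11, 0.994, -0.001], [-0.002, -0.0, -1.0]]
force: [-7.1, 1.0, 18.4]
width: 0.271
```

Request:
move_arm([
  {"x": 0, "y": 0, "z": -0.0001, "rx": 0, "ry": 0, "rz": 0, "gripper": 0},
  {"x": 0, "y": 0, "z": 0, "rx": 0, "ry": 0, "rz": 0, "gripper": 0},
  {"x": 0, "y": 0, "z": 0, "rx": 0, "ry": 0, "rz": 0, "gripper": 0},
  {"x": 0, "y": 0, "z": 0, "rx": 0, "ry": 0, "rz": 0, "gripper": 0},
  {"x": 0, "y": 0, "z": 0, "rx": 0, "ry": 0, "rz": 0, "gripper": 0},
  {"x": 0, "y": 0, "z": 0, "rx": 0, "ry": 0, "rz": 0, "gripper": 0},
  {"x": 0, "y": 0, "z": 0, "rx": 0, "ry": 0, "rz": 0, "gripper": 0},
  {"x": 0, "y": 0, "z": 0, "rx": 0, "ry": 0, "rz": 0, "gripper": 0},
])

```text
clock: 13.15
tool_pos: [0.5948, -0.0235, 0.067]
tool_rot: [[-0.994, 0.11, 0.002], [0.11, 0.994, -0.001], [-0.002, -0.0, -1.0]]
force: [-6.1, 0.8, 15.4]
width: 0.271
```

Run:
```python
from h import *
for i in range(4):
    f=robot.grab_frame("side")[:,:,::-1]; s=robot.get_state(); print(s["tool_pos"].round(5),s["force"].round(2),s["torque"].round(2))
print(s["tool_rot"].round(4))
cv2.imwrite("pics/m8.png",np.clip(crop(f,290,155,60,45,13)*2.0,0,255).astype(np.uint8))
```

```text
[ 0.59476 -0.0235   0.06704] [-5.82  0.75 14.81] [ 0.14  1.05 -0.01]
[ 0.59476 -0.02347  0.06703] [-5.62  1.33 15.33] [ 0.13  1.02 -0.03]
[ 0.59476 -0.02349  0.06704] [-6.17  1.16 15.25] [0.15 1.07 0.01]
[ 0.59476 -0.02349  0.06705] [-6.05  0.8  14.77] [ 0.16  1.07 -0.02]
[[-9.939e-01  1.100e-01  1.800e-03]
 [ 1.100e-01  9.939e-01 -6.000e-04]
 [-1.800e-03 -4.000e-04 -1.000e+00]]
```

View pics/m8.png

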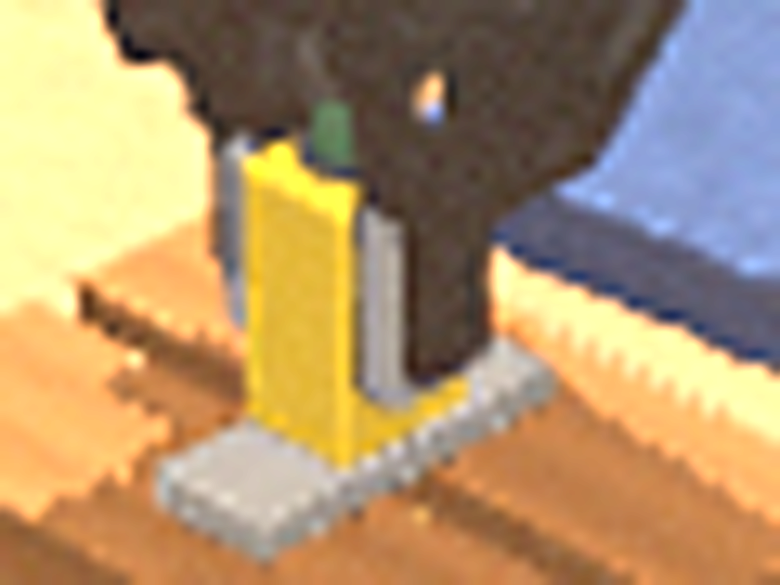

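The foot sits flat and green shows at (333,135 in the crop). Force was about 15–18 N up on the tool, about 18–21 N on the gauge with its weight, held for over 1 s. Next I unload, release, and retreat upward for a clear view of the rod.

Request:
move_arm([
  {"x": 0, "y": 0, "z": 0.0006, "rx": 0, "ry": 0, "rz": 0, "gripper": 0},
  {"x": 0, "y": 0, "z": 0.0006, "rx": 0, "ry": 0, "rz": 0, "gripper": 0},
  {"x": 0, "y": 0, "z": 0, "rx": 0, "ry": 0, "rz": 0, "gripper": 0},
])

```text
clock: 13.65
tool_pos: [0.5947, -0.0235, 0.0671]
tool_rot: [[-0.994, 0.11, 0.001], [0.11, 0.994, -0.0], [-0.001, -0.0, -1.0]]
force: [-3.2, 1.2, 7.4]
width: 0.273
```

Request:
move_arm([
  {"x": 0, "y": 0, "z": 0, "rx": 0, "ry": 0, "rz": 0, "gripper": 0.03},
  {"x": 0, "y": 0, "z": 0, "rx": 0, "ry": 0, "rz": 0, "gripper": 0.04},
  {"x": 0, "y": 0, "z": 0, "rx": 0, "ry": 0, "rz": 0, "gripper": 0.06},
  {"x": 0, "y": 0, "z": 0, "rx": 0, "ry": 0, "rz": 0, "gripper": 0.08},
  {"x": 0, "y": 0, "z": 0, "rx": 0, "ry": 0, "rz": 0, "gripper": 0.08},
  {"x": 0, "y": 0, "z": 0, "rx": 0, "ry": 0, "rz": 0, "gripper": 0.08},
  {"x": 0, "y": 0, "z": 0, "rx": 0, "ry": 0, "rz": 0, "gripper": 0.08},
])

```text
clock: 14.35
tool_pos: [0.5946, -0.0235, 0.0663]
tool_rot: [[-0.994, 0.11, -0.0], [0.11, 0.994, -0.0], [0.0, -0.0, -1.0]]
force: [-0.6, 1.2, -0.3]
width: 0.934
```

Request:
move_arm([
  {"x": 0, "y": 0, "z": 0.01, "rx": 0, "ry": 0, "rz": 0, "gripper": 0.08},
  {"x": 0, "y": 0, "z": 0.02, "rx": 0, "ry": 0, "rz": 0, "gripper": 0.08},
  {"x": 0, "y": 0, "z": 0.03, "rx": 0, "ry": 0, "rz": 0, "gripper": 0.08},
  {"x": 0, "y": 0, "z": 0.03, "rx": 0, "ry": 0, "rz": 0, "gripper": 0.08},
  {"x": 0, "y": 0, "z": 0.02, "rx": 0, "ry": 0, "rz": 0, "gripper": 0.06},
  {"x": -0.015, "y": -0.025, "z": 0, "rx": 0, "ry": 0, "rz": 1.5, "gripper": 0.04},
  {"x": -0.025, "y": -0.04, "z": 0, "rx": 0, "ry": 0, "rz": 1.5, "gripper": 0.02},
  {"x": -0.025, "y": -0.04, "z": 0, "rx": 0, "ry": 0, "rz": 1.5, "gripper": 0},
  {"x": -0.025, "y": -0.04, "z": 0, "rx": 0, "ry": 0, "rz": 1.5, "gripper": 0},
  {"x": -0.02, "y": -0.03, "z": 0, "rx": 0, "ry": 0, "rz": 0.9, "gripper": 0},
  {"x": -0.01, "y": -0.02, "z": 0, "rx": 0, "ry": 0, "rz": 0, "gripper": 0},
  {"x": 0, "y": 0, "z": 0, "rx": 0, "ry": 0, "rz": 0, "gripper": 0},
])

```text
clock: 15.55
tool_pos: [0.4736, -0.2207, 0.1771]
tool_rot: [[-1.0, -0.006, 0.001], [-0.006, 1.0, -0.001], [-0.001, -0.001, -1.0]]
force: [-0.4, -0.3, 0.1]
width: -0.001
```

Run:
```python
from h import *
np.set_printoptions(precision=4,suppress=True)
f=robot.grab_frame("side")[:,:,::-1]; t=robot.grab_frame("top")[:,:,::-1]
cv2.imwrite("pics/m9.png",np.clip(np.hstack([crop(f,295,125,50,75,8),crop(t,275,150,75,112,400/75)[:600]])*2.0,0,255).astype(np.uint8))
print("tally top",ray("top",427.3,246.8,.054)); print(robot.get_state()["tool_pos"])
sub=f[140:180:1,314:320].astype(int)   # BGR rows through the rod
for r in range(0,34): print(140+r,[tuple(int(k) for k in sub[r,c][::-1]) for c in range(0,6)])
```

```text
Traceback (most recent call last):
ValueError: all the input array dimensions except for the concatenation axis must match exactly, but along dimension 0, the array at index 0 has size 600 and the array at index 1 has size 597
```

Run:
```python
from h import *
np.set_printoptions(precision=4,suppress=True)
f=robot.grab_frame("side")[:,:,::-1]; t=robot.grab_frame("top")[:,:,::-1]
cv2.imwrite("pics/m9.png",np.clip(np.hstack([crop(f,295,125,50,75,8),cv2.resize(t[150:262,275:350],(400,600))])*2.0,0,255).astype(np.uint8))
print("tally top",ray("top",427.3,246.8,.054))
g=f[:,:,::-1].astype(int)
for r in range(145,172): print(r,[tuple(int(k) for k in g[r,c]) for c in range(312,319)])
```

```text
tally top [ 0.4516 -0.3189  0.054 ]
145 [(168, 129, 88), (167, 127, 88), (167, 127, 85), (168, 129, 86), (170, 129, 88), (170, 129, 87), (169, 129, 89)]
146 [(170, 129, 89), (170, 132, 89), (172, 132, 91), (170, 129, 87), (173, 131, 90), (171, 129, 88), (172, 132, 90)]
147 [(172, 132, 91), (171, 130, 89), (173, 132, 93), (172, 131, 90), (171, 130, 88), (169, 129, 87), (171, 130, 89)]
148 [(168, 129, 87), (170, 130, 89), (171, 131, 88), (169, 129, 87), (167, 126, 84), (166, 126, 85), (166, 126, 85)]
149 [(165, 126, 84), (165, 125, 85), (167, 128, 88), (168, 129, 87), (167, 127, 87), (167, 129, 87), (166, 126, 86)]
150 [(169, 129, 88), (167, 128, 88), (167, 128, 87), (165, 126, 86), (164, 124, 85), (165, 125, 84), (167, 127, 86)]
151 [(167, 126, 86), (166, 127, 85), (166, 127, 86), (166, 127, 87), (167, 125, 85), (166, 126, 87), (166, 126, 87)]
152 [(168, 128, 87), (166, 126, 86), (166, 127, 87), (164, 125, 85), (165, 125, 84), (165, 126, 85), (162, 123, 83)]
153 [(166, 127, 87), (167, 127, 86), (167, 128, 85), (168, 128, 88), (166, 126, 88), (165, 128, 85), (165, 126, 85)]
154 [(166, 
[... 1272 characters left out ...]
 46), (56, 68, 47), (56, 65, 49)]
166 [(178, 178, 62), (117, 97, 54), (45, 44, 43), (49, 59, 42), (54, 66, 48), (58, 67, 49), (54, 67, 47)]
167 [(178, 184, 55), (98, 95, 38), (40, 31, 43), (50, 49, 46), (54, 63, 50), (53, 65, 47), (53, 62, 47)]
168 [(183, 189, 59), (173, 175, 51), (111, 82, 35), (54, 41, 36), (38, 30, 39), (45, 40, 45), (43, 40, 43)]
169 [(182, 163, 52), (185, 189, 58), (180, 182, 56), (179, 183, 57), (175, 178, 54), (120, 91, 37), (126, 101, 40)]
170 [(128, 103, 34), (144, 129, 40), (188, 173, 55), (186, 190, 59), (186, 192, 62), (178, 182, 54), (183, 176, 56)]
171 [(115, 92, 33), (117, 93, 33), (131, 108, 35), (143, 128, 40), (189, 177, 59), (182, 168, 52), (139, 120, 38)]
```

View pics/m9.png

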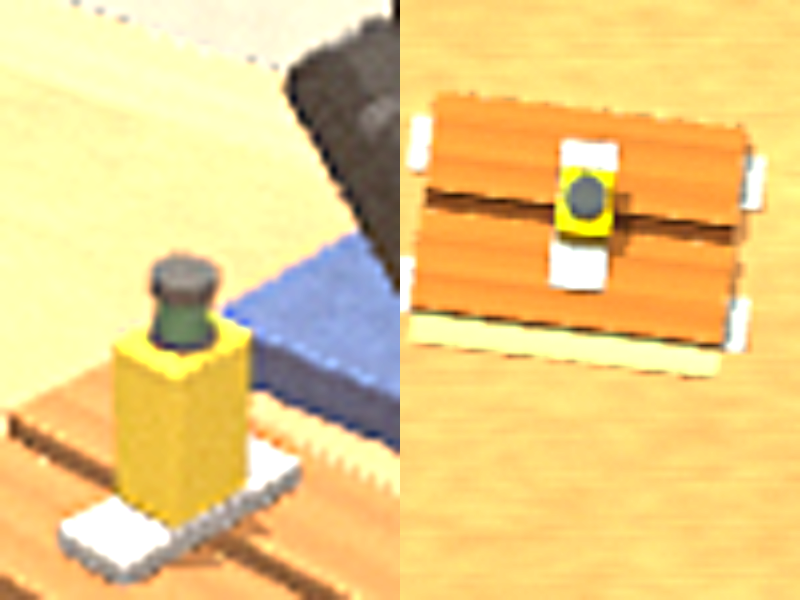

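Only green shows between the dark cap and the collar, with no red rows in pixels 163–168. My force record puts the travel near the 11 mm limit, so I check the cap height numerically.

Run:
```python
from h import *
np.set_printoptions(precision=2,suppress=True)
f0=cv2.imread("pics/side0.png"); 
# side view, fit gauge now: x,y,q (yaw -.11,zfoot .047) + pixel bias from body top front corners etc.
def pts(x,y,zf,yaw,q):
    c,s=np.cos(yaw),np.sin(yaw); W=lambda a,b,z:[x+c*a-s*b,y+s*a+c*b,zf+z]
    return np.array([W(-.015,-.012,.058),W(-.015,.012,.058),W(.015,-.012,.058),W(-.035,-.013,.008),W(-.035,.013,.008),W(.035,-.013,.008),W(0,0,.067+q)])
px=lambda l:np.array([(295+a/8-.5,125+b/8-.5) for a,b in l])
now=px([(180,378),(115,345),(250,340),(122,562),(62,527),(300,462),(185,270)])
for z in(.045,.047,.049):
    r=lambda p:(proj("side",pts(p[0],p[1],z,p[3],p[2]))-now).ravel()
    q=least_squares(r,[.594,-.0235,.011,-.11]); print(z,"x y q yaw",q.x.round(4),"res",q.fun.round(1))
P=proj("side",pts(.594,-.0235,.047,-.11,.011)); print(P)
f=200/np.tan(np.radians(robot.calibration("side")["fov_y"])/2)
a,b=proj("side",[[.594,-.0235,.105],[.594,-.0235,.116]]); print("px for 11mm",a-b)
# top view: cap centre shift relative to body/foot
for q in(.006,.009,.011,.013,.016): print(q,proj("top",pts(.594,-.0235,.047,-.11,q))[-1]-proj("top",[.594,-.0235,.055])[0])
t=(275+np.array([588,580])*0,0)
print("top cap",275+(587-400)*75/400-.5,150+197*112/600-.5,"foot c",275+(585-400)*75/400-.5,150+213*112/600-.5)
```

```text
0.045 x y q yaw [ 0.6  -0.02  0.01 -0.11] res [-0.6 -0.4 -0.6 -0.3  0.6 -0.9  0.6  0.7 -0.4  0.4  0.8  0.3 -0.4  0. ]
0.047 x y q yaw [ 0.59 -0.03  0.01 -0.11] res [-0.6 -0.4 -0.6 -0.3  0.7 -1.   0.6  0.8 -0.4  0.4  0.9  0.3 -0.4  0. ]
0.049 x y q yaw [ 0.59 -0.03  0.01 -0.1 ] res [-0.6 -0.5 -0.7 -0.4  0.7 -1.1  0.6  0.9 -0.5  0.5  1.   0.3 -0.4  0. ]
[[315.38 171.16]
 [307.28 167.13]
 [325.45 165.88]
 [309.34 195.37]
 [300.86 190.63]
 [332.02 182.44]
 [316.26 158.11]]
px for 11mm [0.07 4.59]
0.006 [-0.18 -3.52]
0.009 [-0.19 -3.7 ]
0.011 [-0.2  -3.81]
0.013 [-0.2  -3.93]
0.016 [-0.21 -4.1 ]
top cap 309.5625 186.27333333333334 foot c 309.1875 189.26
```

Run:
```python
from h import *
A=np.mean([robot.grab_frame("side").astype(float) for _ in range(8)],0)
np.save("side_now.npy",A)
B=cv2.imread("pics/side0.png")[:,:,::-1].astype(int)
np.set_printoptions(linewidth=200)
print("now");
for r in range(155,174): print(r,[tuple(int(k) for k in A[r,c]) for c in range(313,323)])
print("start")
for r in range(143,164): print(r,[tuple(int(k) for k in B[r,c]) for c in range(167,178)])
for n,P in(("now",[.5945,-.0235,.105]),("start",[.457,.2967,.098])):
    P=np.array(P); print(n,proj("side",P)[0],proj("side",P+[0,0,.01])[0]-proj("side",P)[0],proj("side",P+[.0061,.005,0])[0]-proj("side",P)[0])
```

```text
now
155 [(173, 131, 89), (171, 130, 88), (171, 130, 87), (172, 130, 88), (173, 131, 88), (172, 129, 86), (170, 128, 86), (167, 127, 85), (167, 127, 87), (167, 127, 87)]
156 [(172, 130, 87), (176, 134, 89), (176, 134, 88), (134, 105, 77), (135, 105, 76), (138, 107, 77), (160, 122, 83), (176, 132, 88), (171, 129, 87), (165, 125, 83)]
157 [(171, 129, 87), (133, 105, 78), (102, 85, 71), (81, 76, 68), (83, 76, 68), (84, 76, 68), (94, 80, 69), (108, 88, 72), (142, 110, 80), (175, 132, 89)]
158 [(151, 117, 82), (78, 74, 69), (71, 71, 68), (75, 73, 69), (76, 73, 68), (76, 73, 69), (73, 72, 68), (70, 70, 67), (88, 77, 69), (132, 99, 68)]
159 [(140, 106, 73), (65, 65, 65), (76, 74, 69), (80, 76, 70), (80, 75, 70), (80, 76, 71), (79, 76, 70), (77, 75, 71), (78, 74, 71), (121, 92, 66)]
160 [(134, 99, 67), (44, 41, 39), (68, 63, 57), (80, 75, 69), (82, 79, 72), (82, 79, 73), (79, 75, 70), (68, 65, 61), (57, 49, 43), (116, 87, 60)]
161 [(131, 97, 64), (33, 29, 28), (51, 43, 38), (58, 51, 44), (59, 52, 45), (60, 52, 46), (56, 50, 43), (49, 43, 38), (61, 47, 36), (147, 110, 73)]
162 [(169, 127, 85),
[... 4832 characters left out ...]
 28), (110, 89, 29)]
161 [(158, 118, 79), (121, 93, 45), (95, 76, 18), (112, 89, 26), (110, 89, 27), (110, 89, 28), (110, 89, 27), (110, 88, 26), (112, 89, 28), (111, 90, 30), (110, 89, 27)]
162 [(154, 116, 75), (121, 93, 44), (93, 74, 19), (118, 96, 27), (110, 87, 27), (110, 87, 24), (112, 91, 31), (111, 90, 30), (109, 88, 27), (113, 91, 32), (111, 89, 31)]
163 [(154, 115, 79), (133, 99, 56), (95, 76, 20), (119, 98, 31), (110, 88, 26), (110, 89, 29), (107, 87, 23), (111, 91, 31), (111, 91, 29), (110, 89, 30), (109, 87, 26)]
now [316.5316883  166.40838641] [-0.06180587 -4.16623801] [-0.05425342 -1.86153128]
start [172.14414971 150.98381467] [-0.99797391 -3.85838093] [ 1.03275114 -1.56598251]
```

Visually there is no red, but cap height comes out near 11 mm (±0.7), too close to trust to 0.4 px/mm alone. A light fingertip touch on the wood, then on the cap, gives the rod rise to about 0.2 mm and cannot move the seated gauge.

Request:
move_arm([
  {"x": 0.0172, "y": 0.0265, "z": 0, "rx": 0, "ry": 0, "rz": 0, "gripper": 0},
  {"x": 0.0172, "y": 0.0265, "z": 0, "rx": 0, "ry": 0, "rz": 0, "gripper": 0},
  {"x": 0.0172, "y": 0.0265, "z": 0, "rx": 0, "ry": 0, "rz": 0, "gripper": 0},
  {"x": 0.0172, "y": 0.0265, "z": 0, "rx": 0, "ry": 0, "rz": 0, "gripper": 0},
  {"x": 0.0172, "y": 0.0265, "z": 0, "rx": 0, "ry": 0, "rz": 0, "gripper": 0},
  {"x": 0, "y": 0, "z": -0.02, "rx": 0, "ry": 0, "rz": 0, "gripper": 0},
  {"x": 0, "y": 0, "z": -0.03, "rx": 0, "ry": 0, "rz": 0, "gripper": 0},
  {"x": 0, "y": 0, "z": -0.03, "rx": 0, "ry": 0, "rz": 0, "gripper": 0},
  {"x": 0, "y": 0, "z": -0.025, "rx": 0, "ry": 0, "rz": 0, "gripper": 0},
  {"x": 0, "y": 0, "z": -0.012, "rx": 0, "ry": 0, "rz": 0, "gripper": 0},
  {"x": 0, "y": 0, "z": -0.007, "rx": 0, "ry": 0, "rz": 0, "gripper": 0},
  {"x": 0, "y": 0, "z": 0, "rx": 0, "ry": 0, "rz": 0, "gripper": 0},
])

```text
clock: 17.35
tool_pos: [0.5606, -0.0861, 0.0522]
tool_rot: [[-1.0, -0.01, -0.0], [-0.01, 1.0, 0.0], [0.0, 0.0, -1.0]]
force: [0.3, 0.7, -0.1]
width: 0.002
```

Request:
move_arm([
  {"x": 0, "y": 0, "z": -0.001, "rx": 0, "ry": 0, "rz": 0, "gripper": 0},
  {"x": 0, "y": 0, "z": -0.001, "rx": 0, "ry": 0, "rz": 0, "gripper": 0},
  {"x": 0, "y": 0, "z": -0.001, "rx": 0, "ry": 0, "rz": 0, "gripper": 0},
  {"x": 0, "y": 0, "z": -0.0005, "rx": 0, "ry": 0, "rz": 0, "gripper": 0},
  {"x": 0, "y": 0, "z": 0, "rx": 0, "ry": 0, "rz": 0, "gripper": 0},
])

```text
clock: 17.85
tool_pos: [0.5606, -0.086, 0.049]
tool_rot: [[-1.0, -0.01, 0.0], [-0.01, 1.0, -0.0], [-0.0, -0.0, -1.0]]
force: [-0.2, -0.6, 0.1]
width: -0.003
```

Request:
move_arm([
  {"x": 0, "y": 0, "z": -0.0005, "rx": 0, "ry": 0, "rz": 0, "gripper": 0},
  {"x": 0, "y": 0, "z": -0.0005, "rx": 0, "ry": 0, "rz": 0, "gripper": 0},
  {"x": 0, "y": 0, "z": -0.0005, "rx": 0, "ry": 0, "rz": 0, "gripper": 0},
  {"x": 0, "y": 0, "z": -0.0005, "rx": 0, "ry": 0, "rz": 0, "gripper": 0},
  {"x": 0, "y": 0, "z": 0, "rx": 0, "ry": 0, "rz": 0, "gripper": 0},
])

```text
clock: 18.35
tool_pos: [0.5606, -0.086, 0.0472]
tool_rot: [[-1.0, -0.01, 0.0], [-0.01, 1.0, -0.0], [-0.0, -0.0, -1.0]]
force: [-0.9, 0.0, 4.6]
width: 0.002
```

Request:
move_arm([
  {"x": 0, "y": 0, "z": 0.02, "rx": 0, "ry": 0, "rz": 0, "gripper": 0},
  {"x": 0, "y": 0, "z": 0.045, "rx": 0, "ry": 0, "rz": 0, "gripper": 0},
  {"x": 0, "y": 0, "z": 0.045, "rx": 0, "ry": 0, "rz": 0, "gripper": 0},
  {"x": 0, "y": 0, "z": 0, "rx": 0, "ry": 0, "rz": 0, "gripper": 0},
  {"x": 0.014, "y": 0.025, "z": 0, "rx": 0, "ry": 0, "rz": 0, "gripper": 0},
  {"x": 0.014, "y": 0.025, "z": 0, "rx": 0, "ry": 0, "rz": 0, "gripper": 0},
  {"x": 0.006, "y": 0.0125, "z": 0, "rx": 0, "ry": 0, "rz": 0, "gripper": 0},
  {"x": 0, "y": 0, "z": 0, "rx": 0, "ry": 0, "rz": 0, "gripper": 0},
  {"x": 0, "y": 0, "z": -0.01, "rx": 0, "ry": 0, "rz": 0, "gripper": 0},
  {"x": 0, "y": 0, "z": -0.01, "rx": 0, "ry": 0, "rz": 0, "gripper": 0},
  {"x": 0, "y": 0, "z": -0.004, "rx": 0, "ry": 0, "rz": 0, "gripper": 0},
  {"x": 0, "y": 0, "z": 0, "rx": 0, "ry": 0, "rz": 0, "gripper": 0},
])

```text
clock: 19.55
tool_pos: [0.594, -0.024, 0.1317]
tool_rot: [[-1.0, -0.009, -0.002], [-0.009, 1.0, 0.0], [0.002, 0.0, -1.0]]
force: [-0.5, 0.8, 0.1]
width: -0.001
```

Request:
move_arm([
  {"x": 0, "y": 0, "z": -0.001, "rx": 0, "ry": 0, "rz": 0, "gripper": 0},
  {"x": 0, "y": 0, "z": -0.001, "rx": 0, "ry": 0, "rz": 0, "gripper": 0},
  {"x": 0, "y": 0, "z": -0.0005, "rx": 0, "ry": 0, "rz": 0, "gripper": 0},
  {"x": 0, "y": 0, "z": 0, "rx": 0, "ry": 0, "rz": 0, "gripper": 0},
])

```text
clock: 19.95
tool_pos: [0.5946, -0.0235, 0.1304]
tool_rot: [[-1.0, -0.01, 0.0], [-0.01, 1.0, -0.0], [-0.0, -0.0, -1.0]]
force: [-0.7, -0.3, -0.1]
width: -0.003
```

Request:
move_arm([
  {"x": 0, "y": 0, "z": -0.0005, "rx": 0, "ry": 0, "rz": 0, "gripper": 0},
  {"x": 0, "y": 0, "z": -0.0005, "rx": 0, "ry": 0, "rz": 0, "gripper": 0},
  {"x": 0, "y": 0, "z": -0.0005, "rx": 0, "ry": 0, "rz": 0, "gripper": 0},
  {"x": 0, "y": 0, "z": 0, "rx": 0, "ry": 0, "rz": 0, "gripper": 0},
])

```text
clock: 20.35
tool_pos: [0.5945, -0.0235, 0.1287]
tool_rot: [[-1.0, -0.01, -0.0], [-0.01, 1.0, 0.0], [0.0, 0.0, -1.0]]
force: [-0.7, 0.7, -0.1]
width: -0.002
```

Request:
move_arm([
  {"x": 0, "y": 0, "z": -0.0004, "rx": 0, "ry": 0, "rz": 0, "gripper": 0},
  {"x": 0, "y": 0, "z": 0, "rx": 0, "ry": 0, "rz": 0, "gripper": 0},
])

```text
clock: 20.55
tool_pos: [0.5945, -0.0235, 0.1284]
tool_rot: [[-1.0, -0.01, -0.0], [-0.01, 1.0, 0.0], [0.0, 0.0, -1.0]]
force: [0.7, -1.0, -0.3]
width: 0.005
```

Request:
move_arm([
  {"x": 0, "y": 0, "z": -0.0005, "rx": 0, "ry": 0, "rz": 0, "gripper": 0},
  {"x": 0, "y": 0, "z": -0.0005, "rx": 0, "ry": 0, "rz": 0, "gripper": 0},
  {"x": 0, "y": 0, "z": 0, "rx": 0, "ry": 0, "rz": 0, "gripper": 0},
])

```text
clock: 20.85
tool_pos: [0.5945, -0.0235, 0.1273]
tool_rot: [[-1.0, -0.01, -0.0], [-0.01, 1.0, 0.0], [0.0, 0.0, -1.0]]
force: [-0.2, -0.3, 0.3]
width: 0.005
```

Request:
move_arm([
  {"x": 0, "y": 0, "z": -0.0004, "rx": 0, "ry": 0, "rz": 0, "gripper": 0},
  {"x": 0, "y": 0, "z": -0.0004, "rx": 0, "ry": 0, "rz": 0, "gripper": 0},
  {"x": 0, "y": 0, "z": 0, "rx": 0, "ry": 0, "rz": 0, "gripper": 0},
])

```text
clock: 21.15
tool_pos: [0.5945, -0.0235, 0.1266]
tool_rot: [[-1.0, -0.01, -0.0], [-0.01, 1.0, -0.0], [0.0, -0.0, -1.0]]
force: [0.4, -0.2, -0.4]
width: 0.003
```

Request:
move_arm([
  {"x": 0, "y": 0, "z": -0.0004, "rx": 0, "ry": 0, "rz": 0, "gripper": 0},
  {"x": 0, "y": 0, "z": -0.0004, "rx": 0, "ry": 0, "rz": 0, "gripper": 0},
  {"x": 0, "y": 0, "z": 0, "rx": 0, "ry": 0, "rz": 0, "gripper": 0},
])

```text
clock: 21.45
tool_pos: [0.5945, -0.0235, 0.1257]
tool_rot: [[-1.0, -0.01, -0.0], [-0.01, 1.0, 0.0], [0.0, 0.0, -1.0]]
force: [0.7, 0.2, -0.5]
width: 0.001
```

Request:
move_arm([
  {"x": 0, "y": 0, "z": -0.0004, "rx": 0, "ry": 0, "rz": 0, "gripper": 0},
  {"x": 0, "y": 0, "z": -0.0004, "rx": 0, "ry": 0, "rz": 0, "gripper": 0},
  {"x": 0, "y": 0, "z": 0, "rx": 0, "ry": 0, "rz": 0, "gripper": 0},
])

```text
clock: 21.75
tool_pos: [0.5945, -0.0235, 0.125]
tool_rot: [[-1.0, -0.01, -0.0], [-0.01, 1.0, -0.0], [0.0, -0.0, -1.0]]
force: [-1.0, -0.2, 0.2]
width: -0.005
```

Request:
move_arm([
  {"x": 0, "y": 0, "z": -0.0004, "rx": 0, "ry": 0, "rz": 0, "gripper": 0},
  {"x": 0, "y": 0, "z": -0.0003, "rx": 0, "ry": 0, "rz": 0, "gripper": 0},
  {"x": 0, "y": 0, "z": 0, "rx": 0, "ry": 0, "rz": 0, "gripper": 0},
])

```text
clock: 22.05
tool_pos: [0.5945, -0.0235, 0.1243]
tool_rot: [[-1.0, -0.01, -0.0], [-0.01, 1.0, 0.0], [0.0, 0.0, -1.0]]
force: [0.1, -0.3, -0.3]
width: 0.007
```

Still no contact at 124.3 mm, so the probe's travel is below 10.1 mm and the depth over 13.9 mm. That agrees with the green-only reading, so the tally goes to the green (+y) end.

Request:
move_arm([
  {"x": 0, "y": 0, "z": 0.01, "rx": 0, "ry": 0, "rz": 0, "gripper": 0},
  {"x": 0, "y": 0, "z": 0.025, "rx": 0, "ry": 0, "rz": 0, "gripper": 0},
  {"x": -0.009, "y": -0.0225, "z": 0, "rx": 0, "ry": 0, "rz": 0, "gripper": 0},
  {"x": -0.016, "y": -0.0385, "z": 0, "rx": 0, "ry": 0, "rz": 0, "gripper": 0},
  {"x": -0.016, "y": -0.0385, "z": 0, "rx": 0, "ry": 0, "rz": 0, "gripper": 0},
  {"x": -0.016, "y": -0.0385, "z": 0, "rx": 0, "ry": 0, "rz": 0, "gripper": 0},
  {"x": -0.016, "y": -0.0385, "z": 0, "rx": 0, "ry": 0, "rz": 0, "gripper": 0},
  {"x": -0.016, "y": -0.0385, "z": 0, "rx": 0, "ry": 0, "rz": 0, "gripper": 0},
  {"x": -0.016, "y": -0.0385, "z": 0, "rx": 0, "ry": 0, "rz": 0, "gripper": 0},
  {"x": -0.016, "y": -0.0385, "z": 0, "rx": 0, "ry": 0, "rz": 0, "gripper": 0},
  {"x": -0.016, "y": -0.0385, "z": 0, "rx": 0, "ry": 0, "rz": 0, "gripper": 0},
  {"x": -0.006, "y": -0.016, "z": 0, "rx": 0, "ry": 0, "rz": 0, "gripper": 0},
])

```text
clock: 23.25
tool_pos: [0.4502, -0.3731, 0.16]
tool_rot: [[-1.0, -0.007, 0.0], [-0.007, 1.0, -0.001], [-0.0, -0.001, -1.0]]
force: [0.3, 0.6, 0.0]
width: -0.002
```

Request:
move_arm([
  {"x": 0, "y": 0, "z": -0.015, "rx": 0, "ry": 0, "rz": 0, "gripper": 0},
  {"x": 0, "y": 0, "z": -0.03, "rx": 0, "ry": 0, "rz": 0, "gripper": 0},
  {"x": 0, "y": 0, "z": -0.03, "rx": 0, "ry": 0, "rz": 0, "gripper": 0},
  {"x": 0, "y": 0, "z": -0.03, "rx": 0, "ry": 0, "rz": 0, "gripper": 0},
  {"x": 0, "y": 0, "z": -0.017, "rx": 0, "ry": 0, "rz": 0, "gripper": 0},
  {"x": 0, "y": 0, "z": 0, "rx": 0, "ry": 0, "rz": 0, "gripper": 0},
  {"x": 0, "y": 0, "z": 0, "rx": 0, "ry": 0, "rz": 0, "gripper": 0},
])

```text
clock: 23.95
tool_pos: [0.4521, -0.37, 0.0383]
tool_rot: [[-1.0, -0.01, 0.001], [-0.01, 1.0, -0.001], [-0.001, -0.001, -1.0]]
force: [0.6, 0.1, 1.1]
width: 0.0
```

Request:
move_arm([
  {"x": 0, "y": 0.006, "z": -0.004, "rx": 0, "ry": 0, "rz": 0, "gripper": 0},
  {"x": 0, "y": 0.008, "z": -0.004, "rx": 0, "ry": 0, "rz": 0, "gripper": 0},
  {"x": 0, "y": 0.008, "z": 0, "rx": 0, "ry": 0, "rz": 0, "gripper": 0},
  {"x": 0, "y": 0.008, "z": 0, "rx": 0, "ry": 0, "rz": 0, "gripper": 0},
  {"x": 0, "y": 0.008, "z": 0, "rx": 0, "ry": 0, "rz": 0, "gripper": 0},
  {"x": 0, "y": 0.008, "z": 0, "rx": 0, "ry": 0, "rz": 0, "gripper": 0},
  {"x": 0, "y": 0.008, "z": 0, "rx": 0, "ry": 0, "rz": 0, "gripper": 0},
  {"x": 0, "y": 0.008, "z": 0, "rx": 0, "ry": 0, "rz": 0, "gripper": 0},
  {"x": 0, "y": 0.008, "z": 0, "rx": 0, "ry": 0, "rz": 0, "gripper": 0},
  {"x": 0, "y": 0.008, "z": 0, "rx": 0, "ry": 0, "rz": 0, "gripper": 0},
  {"x": 0, "y": 0.007, "z": 0, "rx": 0, "ry": 0, "rz": 0, "gripper": 0},
  {"x": 0, "y": 0, "z": 0, "rx": 0, "ry": 0, "rz": 0, "gripper": 0},
])

```text
clock: 25.15
tool_pos: [0.4516, -0.2839, 0.0293]
tool_rot: [[-1.0, -0.011, -0.0], [-0.011, 1.0, 0.001], [0.0, 0.001, -1.0]]
force: [0.3, -0.4, -0.2]
width: -0.004
```

Request:
move_arm([
  {"x": 0, "y": 0.002, "z": 0, "rx": 0, "ry": 0, "rz": 0, "gripper": 0},
  {"x": 0, "y": 0.002, "z": 0, "rx": 0, "ry": 0, "rz": 0, "gripper": 0},
  {"x": 0, "y": 0.002, "z": 0, "rx": 0, "ry": 0, "rz": 0, "gripper": 0},
  {"x": 0, "y": 0.002, "z": 0, "rx": 0, "ry": 0, "rz": 0, "gripper": 0},
])

```text
clock: 25.55
tool_pos: [0.4517, -0.2771, 0.0294]
tool_rot: [[-1.0, -0.01, 0.0], [-0.01, 1.0, -0.0], [-0.0, -0.0, -1.0]]
force: [-0.2, -0.7, -0.1]
width: -0.002
```

Run:
```python
from h import *
f=robot.grab_frame("side")[:,:,::-1]; print(robot.get_state()["force"].round(1))
cv2.imwrite("pics/m10.png",np.clip(crop(f,240,100,270,200,2.9)*1.6,0,255).astype(np.uint8))
```

```text
[ 0.3 -0.4  0.5]
```

View pics/m10.png

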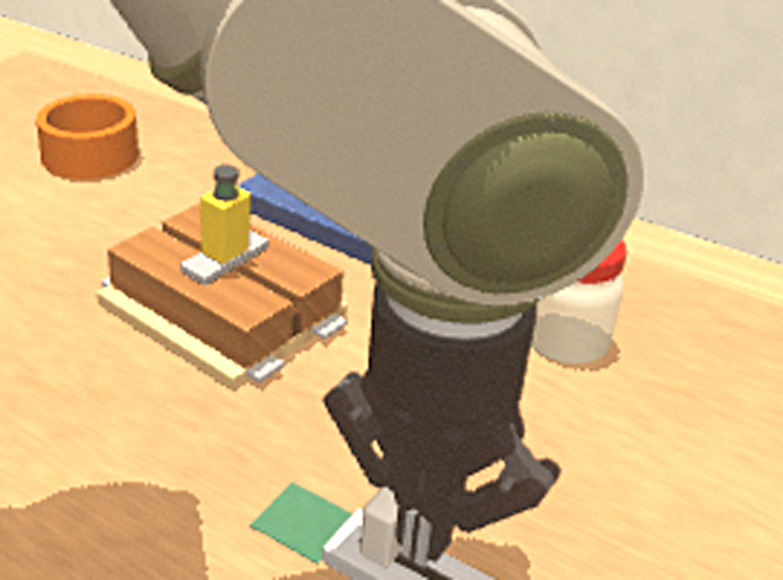

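The tally block is being pushed toward green and the gauge stands home. No end-stop force yet, so I push on.

Request:
move_arm([
  {"x": 0, "y": 0.0015, "z": 0, "rx": 0, "ry": 0, "rz": 0, "gripper": 0},
  {"x": 0, "y": 0.0015, "z": 0, "rx": 0, "ry": 0, "rz": 0, "gripper": 0},
  {"x": 0, "y": 0.001, "z": 0, "rx": 0, "ry": 0, "rz": 0, "gripper": 0},
  {"x": 0, "y": 0, "z": 0, "rx": 0, "ry": 0, "rz": 0, "gripper": 0},
])

```text
clock: 26.0
tool_pos: [0.4516, -0.2728, 0.0293]
tool_rot: [[-1.0, -0.01, -0.0], [-0.01, 1.0, 0.0], [0.0, 0.0, -1.0]]
force: [0.6, 0.1, 0.6]
width: -0.001
```

Request:
move_arm([
  {"x": 0, "y": 0.001, "z": 0, "rx": 0, "ry": 0, "rz": 0, "gripper": 0},
  {"x": 0, "y": 0.001, "z": 0, "rx": 0, "ry": 0, "rz": 0, "gripper": 0},
  {"x": 0, "y": 0.001, "z": 0, "rx": 0, "ry": 0, "rz": 0, "gripper": 0},
  {"x": 0, "y": 0, "z": 0, "rx": 0, "ry": 0, "rz": 0, "gripper": 0},
])

```text
clock: 26.4
tool_pos: [0.4517, -0.2717, 0.0295]
tool_rot: [[-1.0, -0.01, 0.001], [-0.01, 1.0, -0.003], [-0.001, -0.003, -1.0]]
force: [-1.7, -10.2, -2.2]
width: -0.001
```

The end stop is reached at -10 N. Backing off and lifting clear.

Request:
move_arm([
  {"x": 0, "y": -0.005, "z": 0, "rx": 0, "ry": 0, "rz": 0, "gripper": 0},
  {"x": 0, "y": -0.01, "z": 0, "rx": 0, "ry": 0, "rz": 0, "gripper": 0},
  {"x": 0, "y": -0.01, "z": 0.02, "rx": 0, "ry": 0, "rz": 0, "gripper": 0},
  {"x": 0, "y": 0, "z": 0.04, "rx": 0, "ry": 0, "rz": 0, "gripper": 0},
  {"x": -0.01, "y": -0.01, "z": 0.04, "rx": 0, "ry": 0, "rz": 0, "gripper": 0},
  {"x": -0.02, "y": -0.03, "z": 0.04, "rx": 0, "ry": 0, "rz": 0, "gripper": 0},
  {"x": -0.02, "y": -0.03, "z": 0.02, "rx": 0, "ry": 0, "rz": 0, "gripper": 0},
  {"x": -0.01, "y": -0.02, "z": 0, "rx": 0, "ry": 0, "rz": 0, "gripper": 0},
  {"x": 0, "y": 0, "z": 0, "rx": 0, "ry": 0, "rz": 0, "gripper": 0},
  {"x": 0, "y": 0, "z": 0, "rx": 0, "ry": 0, "rz": 0, "gripper": 0},
])

```text
clock: 27.4
tool_pos: [0.3927, -0.3826, 0.186]
tool_rot: [[-1.0, -0.009, -0.0], [-0.009, 1.0, 0.002], [0.0, 0.002, -1.0]]
force: [0.3, 0.5, -0.3]
width: 0.003
```

Run:
```python
from h import *
f=robot.grab_frame("top")[:,:,::-1]; s=robot.get_state(); print(s["clock"],s["tool_pos"].round(3),s["force"].round(1))
cv2.imwrite("pics/m11.png",np.clip(crop(f,175,90,305,180,2.6)*1.5,0,255).astype(np.uint8))
```

```text
27.45 [ 0.393 -0.382  0.186] [1.  0.1 0. ]
```

View pics/m11.png

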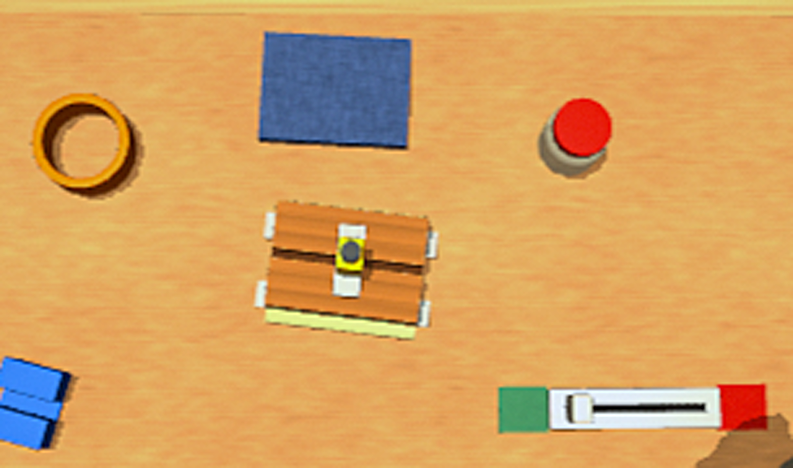

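The tally is at the green end (580,408 in the crop), the gauge stands across the groove (350,255), and the tape, jar and book look unmoved. Handing in.

```bash
python3 -c "
from bench import robot
print(robot.finish_job())"
```

```text
the job is handed in; nothing more can be done
None
```

The job is handed in at about 27.5 s of the 67 s allowed; no verdict was reported. The gauge stands home across the groove, and the tally is at the green end.

- **Finding the groove:** I lowered the steel gauge in small steps, up to 1 mm near the wood. No contact force showed before its tip went below the wood surface at the groove.
- **Pressing home:** I pressed until the foot stopped on the wood. The tool then read 15–18 N, about 18–21 N on the gauge with its weight, held for about 1 s. I unloaded partly, to about 7 N, and let go.
- **Depth:** Only green shows under the cap.
- **Tally:** I pushed it along its track to the green end stop, where the force rose to about 10 N.
- **Last picture:** The gauge is standing, the tally is at green, and the tape, jar and book look unmoved. The arm is clear of everything.

**Checks that disagreed:** two estimates put the probe's travel close to the 11 mm limit. The camera gave about 11 mm (±0.7), and the press forces suggested at least 10.7 mm. To settle it, I lowered the closed fingertips over the cap without touching it, after touching the wood with about 5 N for height. The travel came out below about 10.1 mm, so the groove is deeper than about 13.9 mm. That matches the green-only reading. I did not go on to touch the cap, so this is a lower limit on depth, not an exact value.

I viewed 12 pictures, two over the budget of 10.

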